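# Seat a pin in the V-blocks of a cross-drilling jig

### The arm

A 6-joint arm with a two-finger parallel gripper is mounted at the origin on the work surface. World frame = base frame: x ahead of the robot, y to its left, z up, the work surface at z = 0. Lengths are in m, angles in degrees, forces in N, time in s.
With the tool pointing down it reaches from about 0.375 to 0.9 m from the base axis. Payload 3.1 kg.
Tool frame: the origin (TCP) lies between the finger pads; the fingertips stand 11 mm ahead of it and the grasp point (between the pads) lies 8 mm behind it; x points along the fingers, y is the direction in which the jaws open and shut, and the axes are right-handed (so a half turn about x gives the same grasp; the last joint's range is limited). The gripper opens to 87 mm and grips with 3 to 60 N. Pads are 19 mm wide; open, the fingers measure 117 mm over their backs; the gripper's body (75 mm by 190 mm) begins 51 mm behind the grasp point.
Start: joints at [-79.555, 30.224, 82.088, -0, 67.689, -10.227], TCP at [0.221, -0.585, 0.234] pointing down, gripper open.
Joint ranges: [-176.69, 176.69], [-43.24, 126.21], [12.49, 139.97], [-82, 262], [0, 151.66], [-163.58, 163.58]. Speed limits (degrees/s): [159.86, 159.86, 180, 180, 180, 180].

### API

Orientations are given as a 3x3 rotation matrix whose columns are the frame's x, y, z axes.
In Python, from rig import bot gives the robot as it stands.
- The arm moves only by the shell command python3 -m inch 'ROWS' [OPENING]. ROWS is a JSON object of lists of equal length, an entry for each row: "dp": the shift along the tool's x, y, z in mm, a list of three; "yaw": the turn about the tool's x in degrees. In form: {"dp": [[tx, ty, tz], ...], "yaw": [yaw, ...]}. A call has 1 to 20 rows; each row shifts and turns the commanded pose from where the row before left it, along the tool's axes as they then stand; what a row does not reach is not made up. A row lasts 1/12 s, in which the tool goes at most 41.7 mm and 7.16 degrees, less where a joint would pass 70% of its speed; a pose out of reach is approached as far as the arm can. A call is refused whole if a number of a shift passes 41.7 or a number of a turn 7.16, either way. A call with a gripper value outside its range is refused whole. OPENING is the finger opening in mm, from 0 to 87, set as the call begins (- or left out, the last holds). The fingers move at their own pace and stop on an object; the grip force is fixed at half the most. Time passes only in rows, so rows that do not move let the fingers close. It gives the time, the measured TCP pose, the force and the opening at its end, in the units of the state.
- bot.read_state(): the state, without advancing time (a new reading comes with each control period).
- bot.capture(name): name is "scene" or "side" or "wrist"; returns a dict with "color" (480x640x3 uint8, red, green, blue), "intrinsics" (3x3 intrinsics, pixels), "pose" (4x4, takes a point from camera to world coordinates). Camera axes: x right, y down, z forward; pixel columns grow to the right and rows downward; lengths in m; the calibration is good to about 2 mm. A picture is of the moment at which its call begins. There is no depth.
- bot.hand_in(): hands the job in, once; it reports no verdict.
The state is a dict: "time_s": time; "joint_positions": joint angles; "qvel": joint speeds; "tau": joint torques, N m; "position": TCP position; "tcp_rot": TCP orientation; "force": force on the tool from outside, world axes, zero at the start; "moment": the same for the moment, N m; "opening": opening from 0.0 (shut) to 1.0 (fully open).
Only numpy, scipy, OpenCV 4.12 (cv2) and the standard library are available. Lean on these libraries where they do the work, as an engineer would, in place of code of your own. Each camera call takes 0.05 s, during which the arm holds its last target.

### The job

Load the headed steel pin into the drilling jig for its cotter hole: take it from the white rest and lay it gently in the two V-blocks, round nose towards the back stop and still short of the spring plunger. Then slide it along under the plunger and press it firmly against the back stop, without shifting the stop from its setting, so that it lies on both flanks of both V's, and let go. Leave the other things on the bench alone.

Things in the scene. Friction and masses are not known exactly. Their poses are not given: they have to be found in the camera images.
- pin_mid (a point): Middle of the steel pin, on its axis, 45 mm above the bench at the start. Round bar 20 mm in diameter, 203 mm long over all, about 0.5 kg (0.4 to 0.6), with a flat head (30 mm in diameter, 8 mm thick) at one end and a full hemispherical nose at the other. x runs along the pin towards the nose. Its balance point is within 10 mm of this point, on the head side.
- pin_nose (a point): Tip of the pin's round nose (hemisphere of radius 10 mm), on the pin's axis, 101.5 mm from the middle; x points out of the nose along the pin.
- pin_head (a point): Centre of the outer face of the pin's head, on the pin's axis, 101.5 mm from the middle; x points along the pin towards the nose.
- rest: Fixed white plastic rest that holds the pin at the start: base 160 x 60 x 10 mm, with two notched uprights 16 mm thick and 42 mm high centred at x = -70 and +70 mm. Between them (x = -62 to +62 mm) the pin is free on both sides down to the base. Origin: centre of its underside, on the bench; x along the pin, towards the nose.
- jig: Fixed steel drilling jig, base plate 230 x 90 x 10 mm (x = -100 to +130 mm). Origin at bench level in the middle plane of the V's; x along the V's towards the back stop, z up. Front V-block at x = -90 to -60 mm, rear V-block at x = +34 to +86 mm, open down to the base plate between them, back stop behind. A pin lying in both V's has its axis at y = 0, z = 55 mm.
- front_vblock: Front V-block of the jig, 30 mm long, 50 mm wide, top 53 mm above the bench; V of 90 degrees, 24 mm wide at the top. Origin below its middle, at bench level (jig x = -75 mm), axes as the jig.
- rear_vblock: Rear V-block of the jig, 52 mm long, same V and height as the front one. Origin below its middle, at bench level (jig x = +60 mm), axes as the jig. A pin laid down with its nose tip between jig x = +40 and +56 mm rests in both V's and is still clear of the spring plunger.
- stirrup: Fixed steel stirrup over the rear V-block, 24 mm long (jig x = +60 to +84 mm): legs at y = +-26 to 34 mm, underside of its bridge 72 mm and top of the drill bush and plunger body on it 92 mm above the bench; the pin is slid in below it along x. Origin below its middle, at bench level (jig x = +72 mm), axes as the jig.
- stop: Adjustable back stop of the jig: upright steel plate 10 mm thick, 30 mm wide, 65 mm high, with a foot and a thumbscrew behind. Origin at the foot of its face, at bench level, x pointing away from the pin. It is already set to length and held only by friction: pushed with more than about 10 N it creeps back and the setting is lost. Bearing on it with 5 to 9 N is a firm seat.
- stop_face (a point): Point of the back stop's face where the tip of the nose must bear: on the middle plane of the V's, 55 mm above the bench, somewhere between jig x = +88 and +100 mm. x points along the V's into the stop. It must stay where it is set, to within 1.5 mm.
- plunger (a joint): Lift (m) of the spring plunger below the stirrup, at jig x = +66 mm: ball nose of radius 5 mm, lowest point 62.5 mm above the bench when free (0), about 0.002 with the pin under it. It presses down with 4.5 N free, 5.5 N lifted. The V's are ground and oiled: sliding the pin drags with some 1 to 4 N before the plunger and a steady 4 to 12 N under it, more if it is not moved true along the V's.
- jack: Bystander: red bottle jack, foot 110 x 100 mm, 178 mm high, loose on the bench. Origin under its middle.
- wipes: Bystander: white and red tub with a black cap, 96 mm in diameter, 170 mm high, loose on the bench. Origin under its middle.
- spanner: Bystander: steel spanner, about 200 mm long, lying loose on the bench.
- slab: Bystander: white plastic slab, 130 x 70 x 18 mm, lying loose on the bench. Origin under its middle.
Things that resemble listed ones, but are neither listed nor needed, are in the scene too. Of the things shaped like the part that bears pin_mid, the bare steel one is meant.

How it is judged (in metres and radians):
On the way, in this order (a step that is already met when the one before it is completed fails the run):
1. the pin lies in both V-blocks, its nose still short of the plunger (contact force between pin and front_vblock above 0.3 N and contact force between pin and rear_vblock above 0.3 N and x of pin_nose in the frame of jig below 0.062 m and z of pin_nose in the frame of jig below 0.0585 m), for 0.1 s.
2. the pin, under the lifted plunger, is pressed against the back stop with more than 4 N (contact force between pin and stop above 4 N and value of joint plunger above 0.0012 m), for 0.2 s.
At the end, for the whole second after the job is handed in: The pin is let go and at rest in both V-blocks, nose under the lifted plunger and within 1.5 mm of the back stop, its axis within 1.5 mm (nose) and 2 mm (head) of the fully seated line sideways and in height; the back stop is within 1.5 mm of where it was set (x of pin_nose in the frame of stop_face above -0.0015 m and y of pin_nose in the frame of jig between -0.0015 and 0.0015 m and z of pin_nose in the frame of jig below 0.0565 m and y of pin_head in the frame of jig between -0.002 and 0.002 m and z of pin_head in the frame of jig below 0.057 m and contact force between pin and front_vblock above 0.3 N and contact force between pin and rear_vblock above 0.3 N and value of joint plunger above 0.0012 m and linear speed of pin below 0.01 m/s and distance of stop_face from where it was at the start of the episode below 0.0015 m); the robot touches nothing.
It fails at once if the back stop is shifted from its setting (by more than 1.5 mm) (distance of stop_face from where it was at the start of the episode above 0.0015 m).
It fails at once if the pin is slammed or forced down into a V-block (more than 50 N on it) (contact force between pin and front_vblock above 50 N or contact force between pin and rear_vblock above 50 N).
It fails at once if another thing on the bench is disturbed (moved more than 15 mm) (distance of any of jack, wipes, spanner, slab from where it was at the start of the episode above 0.015 m).
It also fails if it takes over 72 s, if anything falls off the work surface, if the arm or the gripper's body presses on something with over 40 N, if the wrist force passes 120 N, or if a joint passes its speed limit or range.

## Working session

There is one attempt and no reset: what is moved stays moved. The work goes in short steps, Python scripts to look and compute and a shell command to move; the robot and the scene stay as the last step left them, time stands still between calls to the robot, and variables do not carry over. Pictures are saved under pics/ and viewed, and the job is handed in when it is done.

```bash
mkdir -p pics; ls
python3 - <<'E'
from rig import bot
import cv2,pickle
d={}
for n in("scene","side","wrist"):
    c=bot.capture(n);d[n]=c
    cv2.imwrite(f"pics/{n}0.png",c["color"][:,:,::-1])
    print(n,c["intrinsics"].tolist(),c["pose"].round(4).tolist())
pickle.dump(d,open("v0.pkl","wb"))
s=bot.read_state();print(s)
E
```

```text
pics
scene [[543.5857299086164, 0.0, 318.50626232400685], [0.0, 543.5857299086164, 235.71695530769512], [0.0, 0.0, 1.0]] [[0.161, 0.7787, -0.6064, 1.3724], [0.9869, -0.1347, 0.089, -0.1281], [-0.0124, -0.6128, -0.7901, 1.143], [0.0, 0.0, 0.0, 1.0]]
side [[490.8742802478812, 0.0, 317.18259665123355], [0.0, 490.8742802478812, 245.0523288333349], [0.0, 0.0, 1.0]] [[-0.721, -0.4509, 0.5261, -0.1545], [-0.6929, 0.4781, -0.5398, 0.6944], [-0.0081, -0.7537, -0.6572, 0.9654], [0.0, 0.0, 0.0, 1.0]]
wrist [[426.54759338085586, 0.0, 322.35085181386194], [0.0, 426.54759338085586, 253.4607051538477], [0.0, 0.0, 1.0]] [[0.3521, -0.908, -0.2272, 0.2826], [-0.936, -0.3419, -0.0838, -0.5607], [-0.0016, 0.2421, -0.9702, 0.3841], [0.0, 0.0, 0.0, 1.0]]
{'time_s': 0.15, 'joint_positions': array([-7.95544076e+01,  3.02689466e+01,  8.21393867e+01,  1.18300068e-03,
        6.76904416e+01, -1.02301232e+01]), 'qvel': array([-0.03771761, -0.10860164, -0.21838601,  0.03274589, -0.14850721,
        0.00508164]), 'tau': array([ 7.21852775e-04, -4.40431058e+01, -1.76842546e+01,  6.33735512e-02,
        5.52792801e-02, -9.58908549e-05]), 'position': array([ 0.22057716, -0.58419748,  0.23277342]), 'tcp_rot': array([[-2.93769291e-04,  3.53070734e-01, -9.35596586e-01],
       [ 1.69883928e-03, -9.35595100e-01, -3.53070706e-01],
       [-9.99998514e-01, -1.69314957e-03, -3.24961324e-04]]), 'force': array([-0.93142754,  0.27449166,  0.22335823]), 'moment': array([ 0.02545533, -0.02883012,  0.03090963]), 'opening': 1.0041586845762904}
```

View pics/scene0.png

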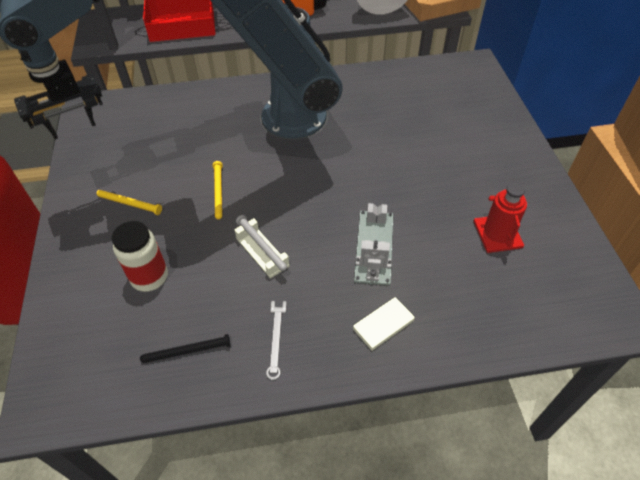

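View pics/side0.png

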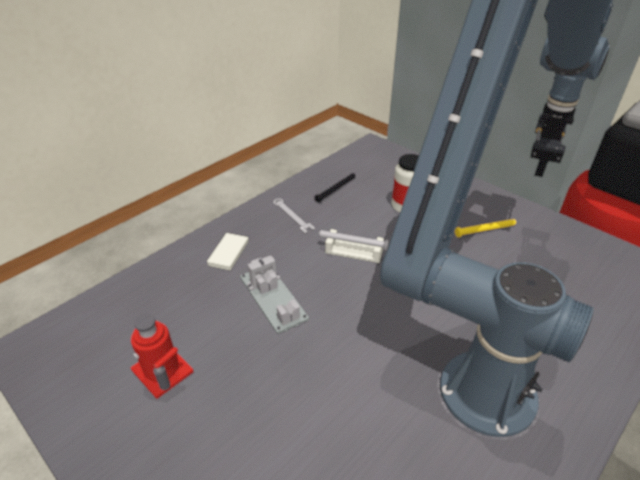

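View pics/wrist0.png

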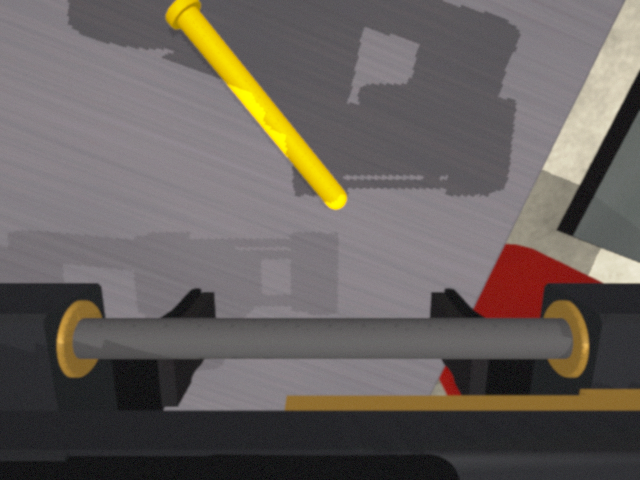

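The scene shows the pin on the rest (about 262,245), the jig at (375,245) with its stirrup end farther from the robot, two yellow and one black look-alike pins, the jack, the tub, the spanner and the slab. Next I'll zoom in and localise.

```bash
cat > h.py <<'E'
import numpy as np,cv2
def ray(c,u,v):
    d=c["pose"][:3,:3]@np.linalg.inv(c["intrinsics"])@np.array([u,v,1.]);return c["pose"][:3,3],d/np.linalg.norm(d)
def onz(c,u,v,z):
    o,d=ray(c,u,v);return o+d*(z-o[2])/d[2]
def proj(c,p):
    q=np.linalg.inv(c["pose"])@np.append(p,1);q=c["intrinsics"]@q[:3];return q[:2]/q[2]
def tri(rs):
    A=0;b=0
    for o,d in rs:
        M=np.eye(3)-np.outer(d,d);A=A+M;b=b+M@o
    x=np.linalg.solve(A,b)
    return x,[np.linalg.norm((np.eye(3)-np.outer(d,d))@(x-o)) for o,d in rs]
def crop(c,x0,y0,x1,y1,k,name):
    im=c["color"][y0:y1,x0:x1,::-1]
    cv2.imwrite(name,cv2.resize(im,None,fx=k,fy=k,interpolation=cv2.INTER_CUBIC))
E
python3 - <<'E'
import pickle;from h import *
d=pickle.load(open("v0.pkl","rb"))
crop(d["scene"],220,190,420,300,4,"pics/s0c.png")
crop(d["side"],200,210,400,340,4,"pics/d0c.png")
c=d["scene"]
for n,u,v,z in [("restA",242,222,.045),("restB",285,265,.045),("front",377,213,.053),("stir",375,250,.09),("jack",503,240,0),("spa",278,305,0),("spb",273,372,0),("slab",384,323,.018),("tub",147,275,0)]:
    print(n,onz(c,u,v,z).round(3))
E
```

```text
restA [ 0.451 -0.194  0.045]
restB [ 0.606 -0.1    0.045]
front [0.488 0.158 0.053]
stir [0.63  0.117 0.09 ]
jack [0.592 0.477 0.   ]
spa [ 0.688 -0.13   0.   ]
spb [ 0.858 -0.161  0.   ]
slab [0.788 0.107 0.018]
tub [ 0.545 -0.448  0.   ]
```

View pics/s0c.png

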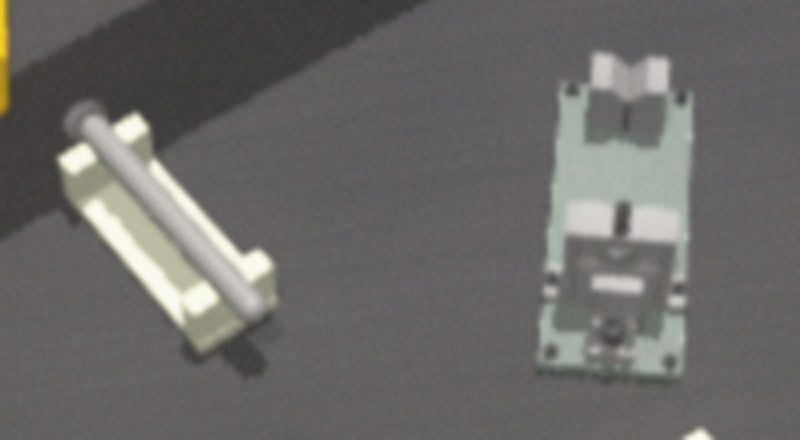

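View pics/d0c.png

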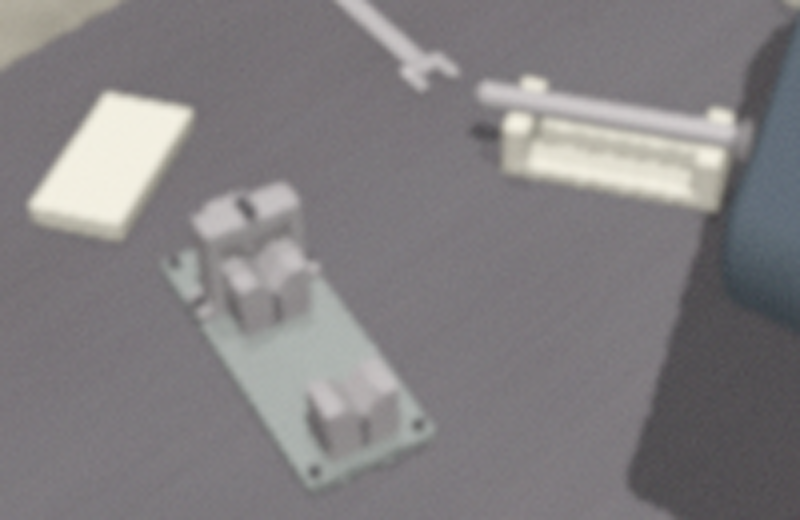

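The pin's head is towards the robot, and its nose points away at roughly +31° heading. The jig's +x also points away from the robot, at roughly -13°. I'll move above the pin to measure it with the wrist camera.

```bash
python3 -m inch '{"dp":[[-2,-18.8,-27.6],[-2,-18.8,-27.6],[-2,-18.8,-27.6],[-2,-18.8,-27.6],[-2,-18.8,-27.6],[-2,-18.8,-27.6],[-2,-18.8,-27.6],[-2,-18.8,-27.6],[0,-18.8,-27.6],[0,-18.8,-27.6],[0,-18.8,-27.6],[0,-18.8,-27.6],[0,-18.8,-27.6],[0,-18.8,-27.6],[0,-18.8,-27.6],[0,-18.8,-27.6],[0,0,0],[0,0,0],[0,0,0]],"yaw":[0,0,0,0,0,0,0,0,0,0,0,0,0,0,0,0,-5.2,-5.2,0]}'
python3 - <<'E'
from rig import bot
import cv2,pickle
d={}
for n in("scene","side","wrist"):
    c=bot.capture(n);d[n]=c
    cv2.imwrite(f"pics/{n}1.png",c["color"][:,:,::-1])
pickle.dump(d,open("v1.pkl","wb"))
s=bot.read_state();print(s["position"],s["tcp_rot"].round(4).tolist())
E
```

```text
time_s: 1.73
position: [0.5277, -0.1464, 0.2492]
tcp_rot: [[-0.001, 0.519, -0.855], [0.0, -0.855, -0.519], [-1.0, -0.001, 0.001]]
force: [0.1, -0.7, 0.2]
opening: 0.999
[ 0.5273999  -0.14754803  0.24935985] [[-0.0004, 0.514, -0.8578], [0.0002, -0.8578, -0.514], [-1.0, -0.0004, 0.0003]]
```

View pics/wrist1.png

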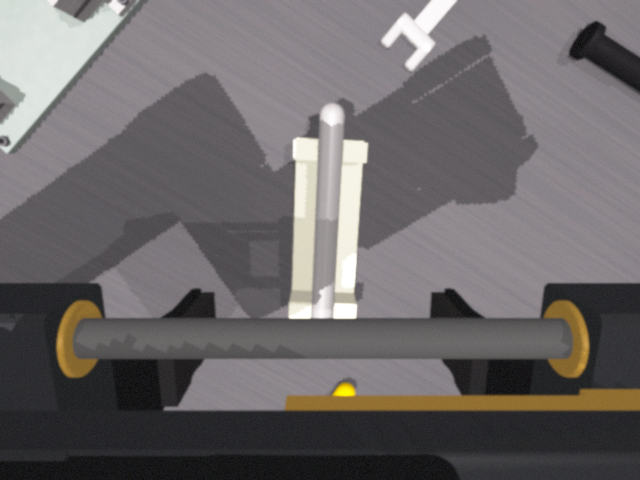

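The wrist view shows the nose at about (333,104) and the bar running down to (323,315); the head is hidden by the gripper. Next is a second view from further back.

```bash
python3 -m inch '{"dp":[[0,0,-35],[0,0,-35],[0,0,-30],[0,0,0],[0,0,0]],"yaw":[0,0,0,0,0]}'
python3 - <<'E'
from rig import bot
import cv2,pickle
d={}
for n in("wrist",):
    c=bot.capture(n);d[n]=c
    cv2.imwrite(f"pics/{n}2.png",c["color"][:,:,::-1])
pickle.dump(d,open("v2.pkl","wb"))
E
```

```text
time_s: 2.3
position: [0.6138, -0.0956, 0.2491]
tcp_rot: [[-0.0, 0.516, -0.857], [-0.0, -0.857, -0.516], [-1.0, -0.0, 0.0]]
force: [-1.0, -0.1, -0.2]
opening: 0.998
```

View pics/wrist2.png

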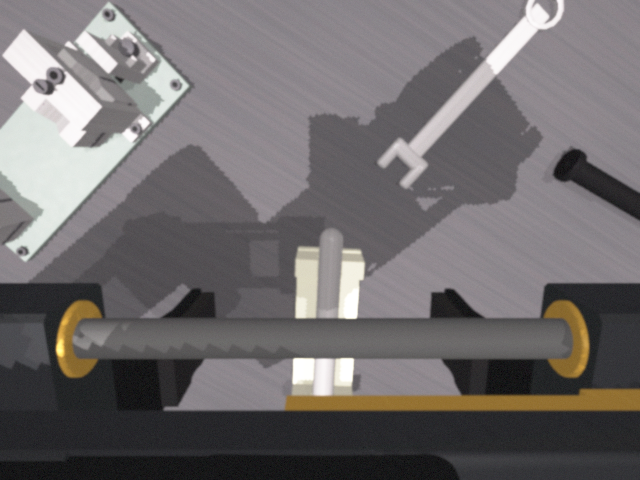

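View pics/scene1.png

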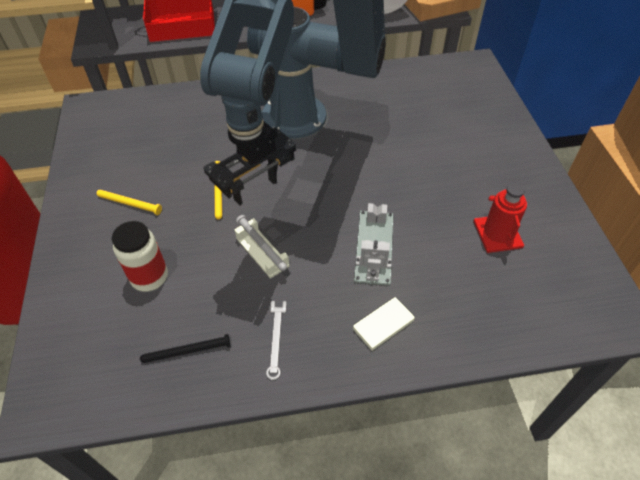

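I actually moved forward, which still works as stereo for the nose and shows the stop end of the jig. Now back, to see the head.

```bash
python3 -m inch '{"dp":[[0,0,35],[0,0,35],[0,0,35],[0,0,35],[0,0,35],[0,0,15],[0,0,0],[0,0,0]],"yaw":[0,0,0,0,0,0,0,0]}'
python3 - <<'E'
from rig import bot
import cv2,pickle
from h import *
d={}
for n in("wrist",):
    c=bot.capture(n);d[n]=c
    cv2.imwrite(f"pics/{n}3.png",c["color"][:,:,::-1])
pickle.dump(d,open("v3.pkl","wb"))
v=[pickle.load(open(f"v{i}.pkl","rb"))["wrist"] for i in (1,2,3)]
a=cv2.resize(v[0]["color"][90:150,300:366,::-1],None,fx=8,fy=8,interpolation=2)
b=cv2.resize(v[1]["color"][215:275,300:366,::-1],None,fx=8,fy=8,interpolation=2)
cv2.imwrite("pics/nose.png",np.hstack([a,b])[:590,:800])
E
```

```text
time_s: 3.02
position: [0.4491, -0.1947, 0.2499]
tcp_rot: [[0.0, 0.512, -0.859], [0.0, -0.859, -0.512], [-1.0, -0.0, -0.0]]
force: [-0.1, 0.3, -0.2]
opening: 1.002
```

View pics/wrist3.png

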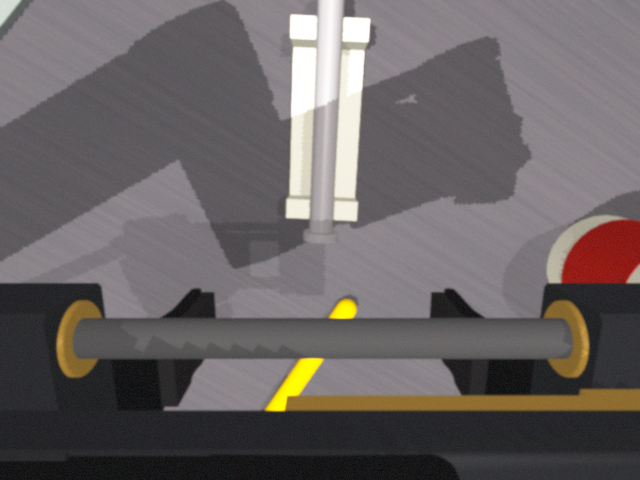

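Run:
```python
import pickle
from h import *
v={i:pickle.load(open(f"v{i}.pkl","rb"))["wrist"] for i in (1,2,3)}
def sub(p):
    g=np.diff(p.astype(float)); return g
for i,rows,x0,x1 in((1,range(115,135,4),310,352),(2,range(234,246,3),310,352),(3,range(110,195,17),300,350)):
    im=cv2.cvtColor(v[i]["color"],cv2.COLOR_RGB2LAB)
    for r in rows:
        print(i,r,v[i]["color"][r,x0:x1].mean(1).astype(int).tolist())
for i,c,ys in((1,333,range(94,120)),(2,331,range(220,245)),(3,320,range(225,250))):
    print(i,"col",[int(v[i]["color"][y,c-2:c+3].mean()) for y in ys],ys[0])
crop(v[3],290,180,350,260,8,"pics/head.png")
```

```text
1 115 [124, 119, 112, 105, 97, 93, 90, 85, 98, 129, 172, 199, 219, 228, 234, 238, 239, 243, 246, 249, 251, 252, 252, 252, 248, 245, 240, 235, 229, 223, 216, 205, 191, 169, 142, 114, 101, 100, 99, 99, 98, 99]
1 119 [86, 79, 82, 82, 83, 81, 83, 85, 96, 128, 166, 184, 195, 217, 230, 237, 241, 244, 248, 250, 252, 252, 253, 252, 248, 243, 238, 234, 229, 221, 214, 203, 189, 162, 133, 110, 99, 99, 97, 100, 100, 99]
1 123 [93, 84, 85, 84, 83, 81, 82, 84, 90, 111, 131, 146, 156, 160, 165, 173, 190, 218, 237, 246, 250, 252, 252, 248, 242, 236, 225, 205, 193, 193, 194, 187, 176, 153, 124, 103, 95, 94, 99, 96, 98, 96]
1 127 [93, 83, 81, 84, 88, 86, 85, 88, 99, 115, 134, 148, 157, 163, 167, 171, 173, 175, 178, 185, 191, 203, 206, 200, 191, 188, 181, 177, 170, 167, 162, 155, 149, 131, 110, 100, 95, 97, 98, 97, 95, 96]
1 131 [82, 81, 83, 81, 85, 84, 84, 85, 99, 120, 138, 149, 158, 163, 168, 172, 173, 175, 176, 184, 194, 201, 202, 198, 194, 182, 179, 173, 169, 164, 162, 157, 149, 131, 109, 96, 100, 99, 97, 97, 94, 98]
2 234 [88, 86, 83, 86, 85, 86, 87, 83, 82, 83, 98, 115, 132, 142, 143, 149, 149, 1
[... 1710 characters left out ...]
7, 238, 238, 237, 239, 237, 237, 238]
3 178 [231, 223, 214, 209, 210, 209, 206, 210, 208, 204, 191, 162, 144, 149, 156, 161, 168, 172, 172, 171, 175, 181, 190, 191, 193, 187, 185, 179, 174, 170, 166, 162, 160, 155, 171, 202, 229, 235, 237, 237, 238, 237, 237, 237, 238, 238, 238, 238, 237, 238]
1 col [136, 136, 136, 138, 138, 137, 136, 137, 146, 170, 194, 210, 219, 226, 230, 235, 238, 241, 244, 247, 249, 250, 250, 250, 250, 250] 94
2 col [100, 98, 97, 97, 96, 97, 99, 106, 122, 132, 139, 143, 146, 149, 150, 152, 155, 158, 163, 162, 160, 157, 155, 154, 155] 220
3 col [152, 152, 151, 151, 150, 150, 149, 145, 139, 139, 148, 154, 154, 154, 153, 152, 150, 146, 136, 128, 125, 124, 124, 125, 123] 225
```

View pics/nose.png

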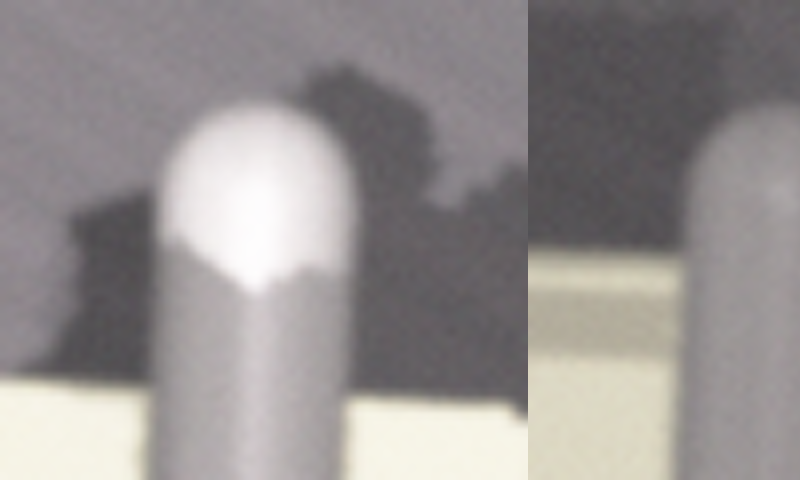

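View pics/head.png

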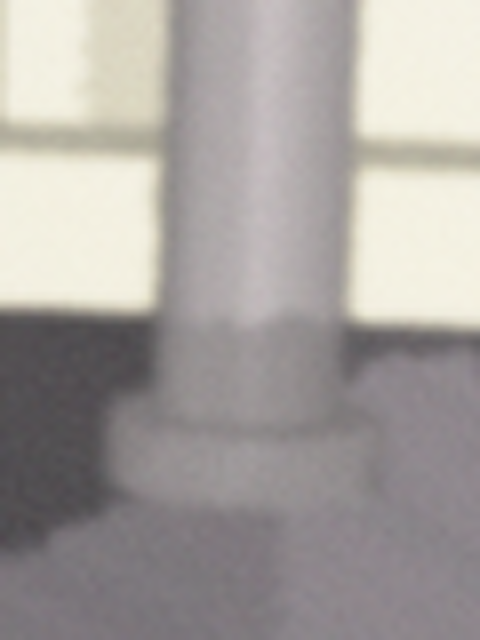

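Run:
```python
import pickle
from h import *
v={i:pickle.load(open(f"v{i}.pkl","rb"))["wrist"] for i in (1,2,3)}
p,e=tri([ray(v[1],332.1,114.9),ray(v[2],331.1,239.4)]);print("nose ctr",p.round(4),np.round(e,4))
n1=onz(v[1],332.1,114.9,.045);n2=onz(v[2],331.1,239.4,.045);print(n1.round(4),n2.round(4))
h=onz(v[3],320.2,243.3,.060);print("head rim",h.round(4))
c=(n1+n2)/2
d=(c-h)[:2];L=np.linalg.norm(d);print("len ctr-head",L,"want .193",np.degrees(np.arctan2(d[1],d[0])))
u=d/L
# bar axis checks
for i,uu,r in((1,331.4,131),(3,326.1-.0,110),(3,323.3,161)): 
    q=onz(v[i],uu,r,.045);w=q[:2]-c[:2];print("axis check perp mm",1e3*(u[0]*w[1]-u[1]*w[0]), 1e3*w@u)
mid1=c[:2]-u*.0915;mid2=h[:2]+u*.1015;print("mid",mid1.round(4),mid2.round(4))
```

```text
nose ctr [ 0.6093 -0.107   0.0468] [0.0001 0.0001]
[ 0.6095 -0.107   0.045 ] [ 0.6089 -0.1071  0.045 ]
head rim [ 0.4394 -0.1983  0.06  ]
len ctr-head 0.19273041998650303 want .193 28.249599035687456
axis check perp mm -0.17307516637612205 -12.064727826865555
axis check perp mm -0.1261214273165362 -87.50435791914403
axis check perp mm 0.33458395434059207 -127.17267381201287
mid [ 0.5286 -0.1504] [ 0.5288 -0.1502]
```

The pin measurement is consistent: mid (0.5287, -0.1503), axis height about 46 mm, heading 28.2°, and the length matches to 0.3 mm. Now I'll view the jig.

```bash
python3 -m inch '{"dp":[[0,-29,-19.6],[0,-29,-19.6],[0,-29,-19.6],[0,-29,-19.6],[0,-29,-19.6],[0,-29,-19.6],[0,-29,-19.6],[0,-29,-19.6],[0,-29,-19.6],[0,-29,-19.6],[0,0,0],[0,0,0],[0,0,0],[0,0,0],[0,0,0],[0,0,0],[0,0,0],[0,0,0],[0,0,0]],"yaw":[0,0,0,0,0,0,0,0,0,0,6.1,6.1,6.1,6.1,6.1,6.1,6.1,0,0]}'
cat > cap.py <<'E'
import sys,pickle,cv2
from rig import bot
i=sys.argv[1];d={}
for n in sys.argv[2:]:
    c=bot.capture(n);d[n]=c;cv2.imwrite(f"pics/{n}{i}.png",c["color"][:,:,::-1])
pickle.dump(d,open(f"v{i}.pkl","wb"))
s=bot.read_state();print(s["position"].round(4),s["tcp_rot"].round(4).tolist(),s["force"].round(2),s["time_s"])
E
python3 cap.py 4 wrist
```

```text
time_s: 4.65
position: [0.469, 0.1565, 0.2495]
tcp_rot: [[0.0, -0.198, -0.98], [0.0, -0.98, 0.198], [-1.0, -0.0, -0.0]]
force: [0.2, -0.2, -0.2]
opening: 0.997
[0.4689 0.1563 0.2495] [[0.0001, -0.1983, -0.9801], [0.0002, -0.9801, 0.1983], [-1.0, -0.0002, -0.0001]] [ 0.05 -0.06  0.54] 4.7
```

View pics/wrist4.png

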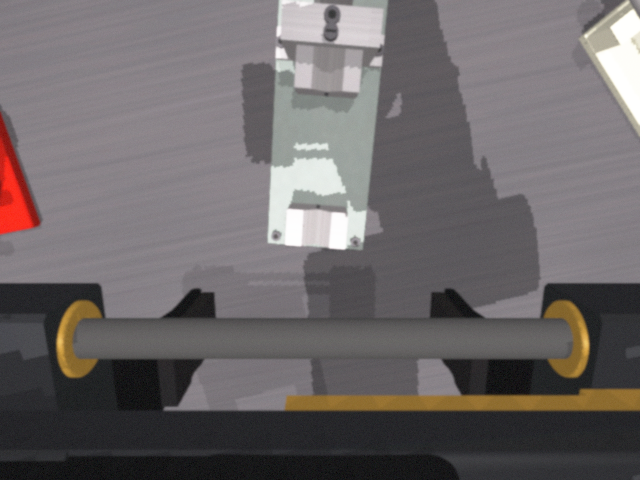

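The jig is nearly aligned with the image: front V-block around (317,227), rear V-block at (328,70), stirrup bridge at (332,25). One more view, 100 mm further forward.

```bash
python3 -m inch '{"dp":[[0,0,-35],[0,0,-35],[0,0,-30],[0,0,0],[0,0,0]],"yaw":[0,0,0,0,0]}'
python3 cap.py 5 wrist
python3 - <<'E'
import pickle
from h import *
a=pickle.load(open("v4.pkl","rb"))["wrist"];b=pickle.load(open("v5.pkl","rb"))["wrist"]
crop(a,255,0,395,100,5,"pics/w4c.png");crop(a,255,190,395,260,5,"pics/w4d.png");crop(b,255,20,395,140,5,"pics/w5c.png")
E
```

```text
time_s: 5.12
position: [0.568, 0.1352, 0.2491]
tcp_rot: [[0.0, -0.201, -0.98], [0.0, -0.98, 0.201], [-1.0, -0.0, 0.0]]
force: [-0.8, -0.4, 0.2]
opening: 1.003
[0.5664 0.1356 0.2489] [[-0.0018, -0.2006, -0.9797], [0.0002, -0.9797, 0.2006], [-1.0, 0.0002, 0.0018]] [-0.6   0.37  0.11] 5.1667
```

View pics/wrist5.png

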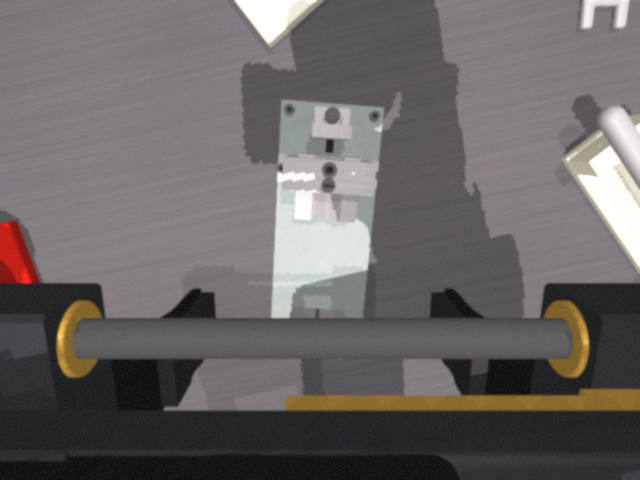

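View pics/w4d.png

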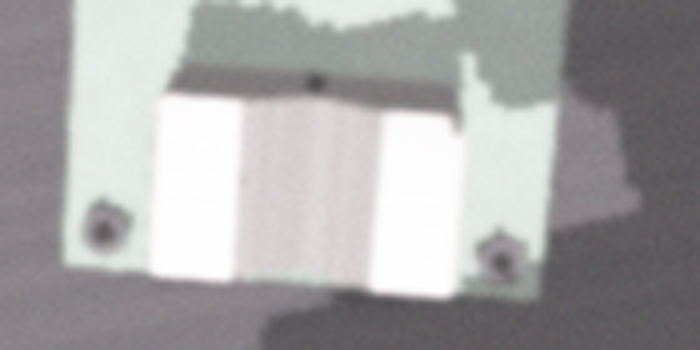

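View pics/w5c.png

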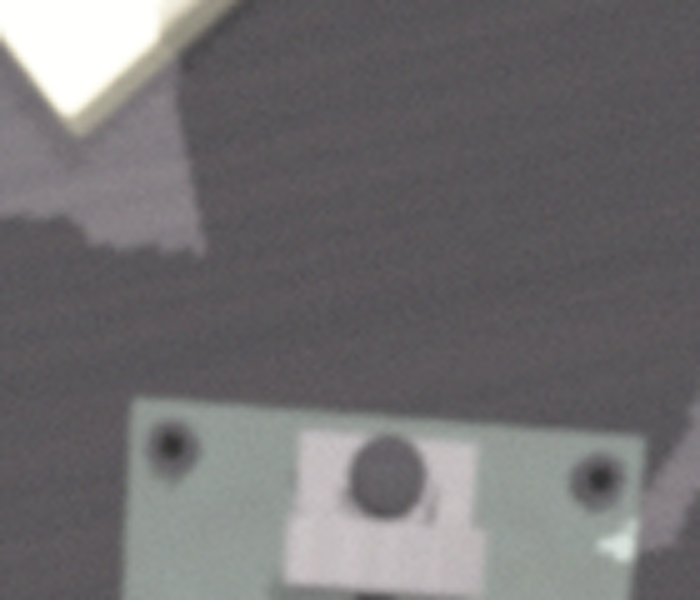

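View pics/w4c.png

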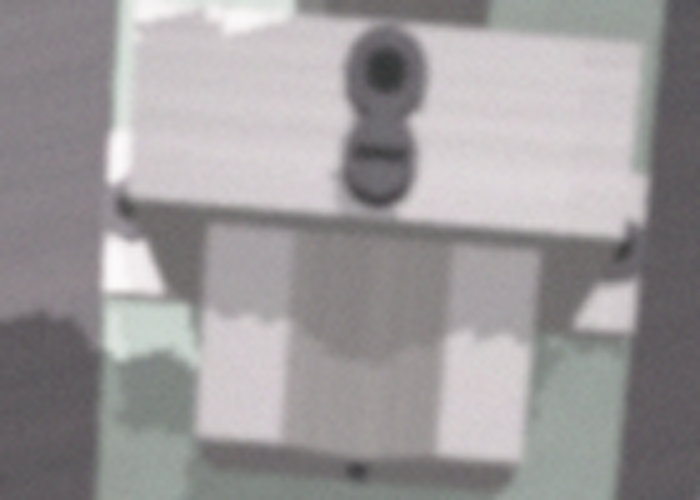

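Run:
```python
import pickle
from h import *
a=pickle.load(open("v4.pkl","rb"))["wrist"];b=pickle.load(open("v5.pkl","rb"))["wrist"]
crop(b,260,140,400,240,5,"pics/w5d.png");crop(b,260,270,400,325,5,"pics/w5e.png")
F=[onz(a,*p,.053)[:2] for p in((285,245),(346,249.6),(287,209),(347.6,213))]
V=[onz(a,*p,.053)[:2] for p in((301.6,245.8),(329,248.2),(303.6,209.6),(331.4,211.6))]
R=[onz(a,*p,.053)[:2] for p in((294.4,87.6),(359.6,92.4),(311.6,88.6),(342,91.2))]
B=[onz(a,*p,.01)[:2] for p in((267.6,242.8),(363.2,249.6))]+[onz(b,*p,.01)[:2] for p in((281.6,100),(383.6,107))]
n=np.linalg.norm
print("F width",n(F[0]-F[1]),n(F[2]-F[3]),"len",n(F[0]-F[2]),n(F[1]-F[3]))
print("V width",n(V[0]-V[1]),n(V[2]-V[3]),"R",n(R[0]-R[1]),n(R[2]-R[3]))
print("B",n(B[0]-B[1]),n(B[2]-B[3]),n(B[0]-B[2]),n(B[1]-B[3]))
bf=(B[0]+B[1])/2;bb=(B[2]+B[3])/2
mids={-90:[(F[0]+F[1])/2,(V[0]+V[1])/2],-60:[(F[2]+F[3])/2,(V[2]+V[3])/2],34:[(R[0]+R[1])/2,(R[2]+R[3])/2],-100:[bf],130:[bb]}
X=[];P=[]
for k,l in mids.items():
    for p in l: X.append(k/1e3);P.append(p)
X=np.array(X);P=np.array(P)
cx=np.polyfit(X,P[:,0],1);cy=np.polyfit(X,P[:,1],1)
ang=np.degrees(np.arctan2(cy[0],cx[0]));print("scale",np.hypot(cx[0],cy[0]),"ang",ang)
u=np.array([np.cos(np.radians(ang)),np.sin(np.radians(ang))]);o=P.mean(0)-u*X.mean();print("origin",o.round(4))
for x,p in zip(X,P): w=p-o;print(x,(w@u).round(4),(u[0]*w[1]-u[1]*w[0]).round(4))
```

```text
F width 0.05123761482041878 0.04981225116672715 len 0.030340799057178864 0.03092393388420205
V width 0.023033435469393702 0.02285510283330303 R 0.050156779046819096 0.023404688079663685
B 0.09013814211089813 0.0886907915364343 0.22879409774824827 0.22921986590791898
scale 0.9977064095457129 ang -15.761643650481183
origin [0.5423 0.1414]
-0.09 -0.0904 -0.0003
-0.09 -0.0902 -0.0001
-0.06 -0.0598 0.0004
-0.06 -0.0595 0.0003
0.034 0.0339 -0.0003
0.034 0.0339 -0.0001
-0.1 -0.0995 -0.0002
0.13 0.1295 0.0001
```

View pics/w5d.png

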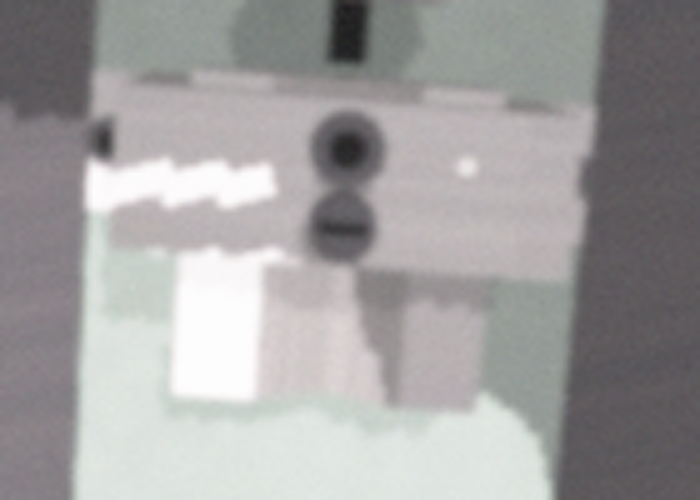

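View pics/w5e.png

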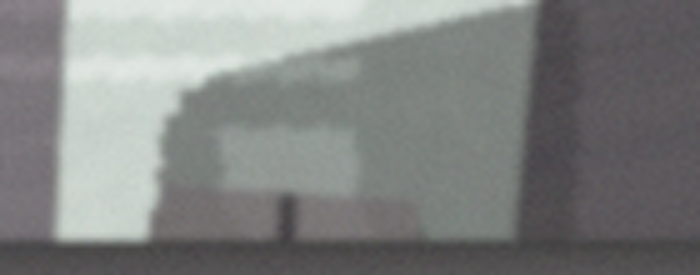

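Run:
```python
import pickle
from h import *
a=pickle.load(open("v4.pkl","rb"))["wrist"];b=pickle.load(open("v5.pkl","rb"))["wrist"]
u=np.array([np.cos(np.radians(-15.76)),np.sin(np.radians(-15.76))]);o=np.array([.5423,.1414])
def J(p): w=p[:2]-o;return np.round([w@u,u[0]*w[1]-u[1]*w[0],p[2]],4)
for p,q in(((294.4,87.6),(294,219.4)),((359.6,92.4),(355,221.6))):
    x,e=tri([ray(a,*p),ray(b,*q)]);print("rear corner",J(x),np.round(e,4))
for p in((311.6,136.6),(352,138.5)): print("stop",J(onz(b,*p,.065)))
crop(b,300,90,370,150,10,"pics/w5f.png")
```

```text
rear corner [0.0334 0.025  0.0552] [0.0004 0.0004]
rear corner [ 0.0343 -0.0253  0.0501] [0.0003 0.0003]
stop [0.0994 0.0151 0.065 ]
stop [ 0.1002 -0.0156  0.065 ]
```

View pics/w5f.png

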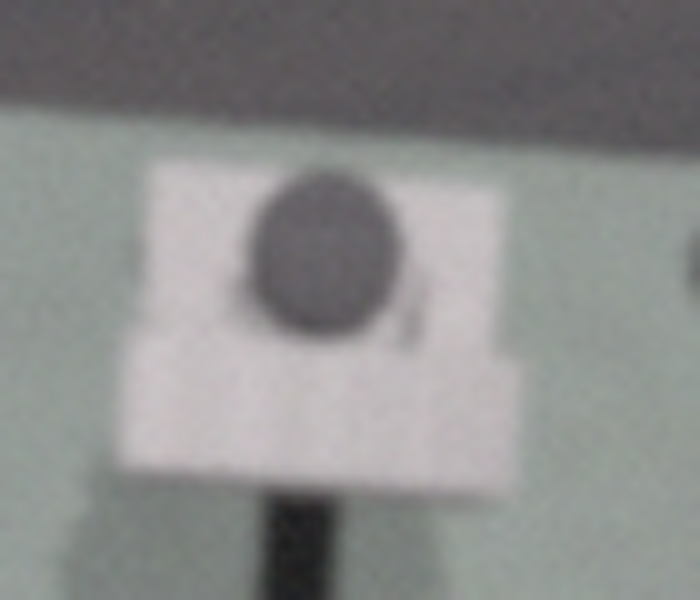

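The jig frame is solid: origin (0.5423, 0.1414), heading -15.76°, residuals at or below 0.5 mm, stop face at about jig x = +0.099. To clear the front V-block when laying, I'll grip the pin 8 mm to the nose side of its middle. Now moving back over the pin.

```bash
python3 -m inch '{"dp":[[0,0,0],[0,0,0],[0,0,0],[0,0,0],[0,0,0],[0,0,0],[0,29.2,20.1],[0,29.2,20.1],[0,29.2,20.1],[0,29.2,20.1],[0,29.2,20.1],[0,29.2,20.1],[0,29.2,20.1],[0,29.2,20.1],[0,0,0],[0,0,0],[0,0,0],[0,0,0]],"yaw":[-6.64,-6.64,-6.64,-6.64,-6.64,-6.64,0,0,0,0,0,0,0,0,0,0,0,0]}'
cat > goal.py <<'E'
# usage: goal.py x y z heading : prints needed dp (tool mm) and yaw
import sys,numpy as np
from rig import bot
s=bot.read_state();R=s["tcp_rot"];x,y,z,h=map(float,sys.argv[1:5])
hd=np.degrees(np.arctan2(-R[1,2],-R[0,2]))
print("pos",s["position"].round(4),"heading",hd.round(2),"yaw needed",round(hd-h,2),"dp now-axes",(1e3*R.T@(np.array([x,y,z])-s["position"])).round(1),"force",s["force"].round(2),"t",s["time_s"],"tilt",R[:2,0].round(4))
E
python3 goal.py .5357 -.1465 .0375 28.25
```

```text
time_s: 6.67
position: [0.5348, -0.1445, 0.2495]
tcp_rot: [[-0.001, 0.474, -0.88], [0.001, -0.88, -0.474], [-1.0, -0.001, 0.0]]
force: [-0.6, 0.4, 0.2]
opening: 1.002
pos [ 0.5348 -0.1445  0.2495] heading 28.32 yaw needed 0.07 dp now-axes [2.12e+02 2.50e+00 1.00e-01] force [-0.64  0.39  0.16] t 6.6667 tilt [-0.0009  0.001 ]
```

```bash
python3 -m inch '{"dp":[[0,2.5,0],[28,0,0],[28,0,0],[28,0,0],[28,0,0],[28,0,0],[10,0,0],[0,0,0],[0,0,0],[0,0,0],[0,0,0]],"yaw":[0,0,0,0,0,0,0,0,0,0,0]}'
python3 goal.py .5357 -.1465 .0375 28.25; python3 cap.py 6 wrist
```

```text
time_s: 7.58
position: [0.538, -0.1489, 0.1013]
tcp_rot: [[0.003, 0.473, -0.881], [-0.002, -0.881, -0.473], [-1.0, 0.003, -0.002]]
force: [-0.3, -0.4, -0.1]
opening: 0.997
pos [ 0.538  -0.1489  0.1013] heading 28.24 yaw needed -0.01 dp now-axes [63.8 -3.4  1. ] force [-0.33 -0.39 -0.11] t 7.5833 tilt [ 0.0034 -0.0017]
[ 0.5378 -0.149   0.1013] [[0.0033, 0.473, -0.8811], [-0.0017, -0.8811, -0.473], [-1.0, 0.003, -0.0021]] [0.02 0.6  0.81] 7.6333
```

View pics/wrist6.png

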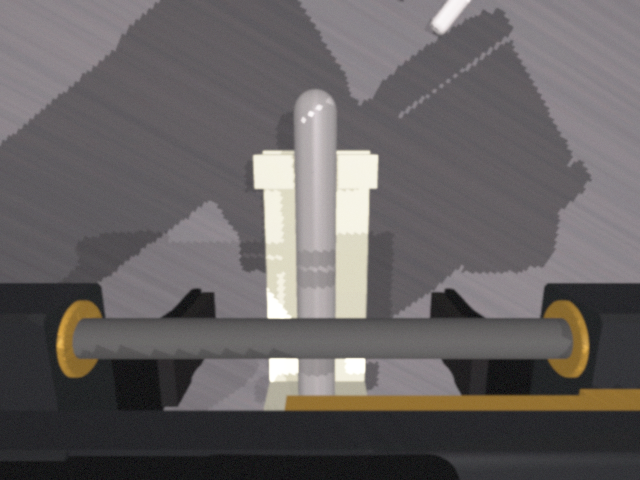

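```bash
python3 -m inch '{"dp":[[0,0,0],[0,0,0],[0,0,0]],"yaw":[0,0,0]}' >/dev/null; python3 goal.py .5357 -.1465 .0375 28.25;python3 - <<'E'
import pickle
from h import *
c=pickle.load(open("v6.pkl","rb"))["wrist"]
print(onz(c,315.3,110.5,.0455), onz(c,317,200,.0455))
E
```

```text
pos [ 0.5368 -0.1487  0.1001] heading 28.21 yaw needed -0.04 dp now-axes [62.6 -2.5  0. ] force [-0.3   0.04 -0.35] t 7.8833 tilt [ 0.0009 -0.0005]
[ 0.60945958 -0.10689681  0.0455    ] [ 0.57331035 -0.12701213  0.0455    ]
```

```bash
python3 -m inch '{"dp":[[0,-2.2,0],[20,0,0],[20,0,0],[10,0,0],[8,0,0],[4,0,0],[0,0,0],[0,0,0],[0,0,0],[0,0,0],[0,0,0],[0,0,0]],"yaw":[0,0,0,0,0,0,0,0,0,0,0,0]}'; python3 goal.py .5357 -.1465 .0375 28.25; python3 cap.py 7 wrist
```

```text
time_s: 8.88
position: [0.5359, -0.1467, 0.0381]
tcp_rot: [[0.001, 0.473, -0.881], [-0.0, -0.881, -0.473], [-1.0, 0.001, -0.001]]
force: [1.1, 0.6, -0.1]
opening: 0.998
pos [ 0.5359 -0.1467  0.0381] heading 28.21 yaw needed -0.04 dp now-axes [ 0.6 -0.3  0. ] force [ 1.13  0.61 -0.05] t 8.8833 tilt [ 0.0009 -0.0004]
[ 0.5358 -0.1467  0.0379] [[0.0006, 0.4727, -0.8812], [-0.0003, -0.8812, -0.4727], [-1.0, 0.0006, -0.0004]] [-0.13 -0.26  0.66] 8.9333
```

View pics/wrist7.png

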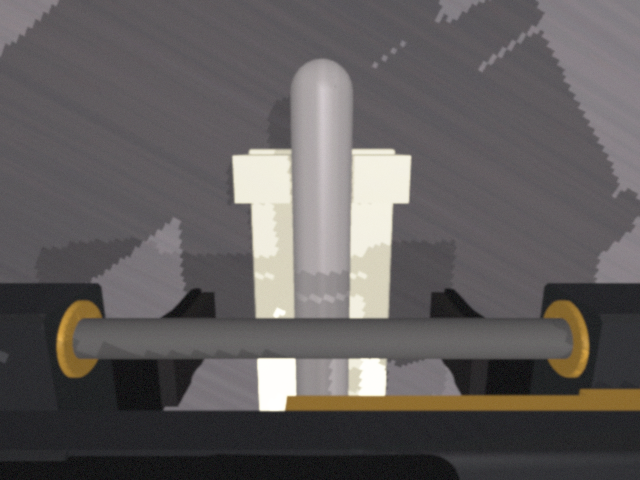

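The pin (nose at 322,60) is centred between the fingers. Closing on it.

```bash
python3 -m inch '{"dp":[[0,0,0],[0,0,0],[0,0,0],[0,0,0],[0,0,0],[0,0,0],[0,0,0],[0,0,0],[0,0,0],[0,0,0]],"yaw":[0,0,0,0,0,0,0,0,0,0]}' 0; python3 goal.py .5357 -.1465 .0375 28.25
```

```text
time_s: 9.77
position: [0.5356, -0.1466, 0.0375]
tcp_rot: [[-0.0, 0.473, -0.881], [0.0, -0.881, -0.473], [-1.0, -0.0, 0.0]]
force: [-0.6, -0.3, -0.1]
opening: 0.329
pos [ 0.5356 -0.1466  0.0375] heading 28.21 yaw needed -0.04 dp now-axes [ 0.  -0.  -0.2] force [-0.63 -0.27 -0.06] t 9.7667 tilt [-0.  0.]
```

```bash
python3 -m inch '{"dp":[[0,0,0],[0,0,0],[0,0,0],[0,0,0],[0,0,0],[0,0,0]],"yaw":[0,0,0,0,0,0]}' 0; python3 goal.py .5357 -.1465 .0375 28.25
```

```text
time_s: 10.27
position: [0.5356, -0.1466, 0.0376]
tcp_rot: [[-0.0, 0.473, -0.881], [0.0, -0.881, -0.473], [-1.0, -0.0, -0.0]]
force: [0.6, 0.4, -0.4]
opening: 0.219
pos [ 0.5356 -0.1466  0.0376] heading 28.21 yaw needed -0.04 dp now-axes [ 0.1  0.  -0.1] force [ 0.59  0.37 -0.36] t 10.2667 tilt [-0.  0.]
```

```bash
python3 -m inch '{"dp":[[-2,0,0],[-4,0,0],[-8,0,0],[-12,0,0],[-15,0,0],[-15,0,0],[-15,0,0],[-12,0,0],[-8,0,0],[-4,0,0],[0,0,0],[0,0,0],[0,0,0],[0,0,0]],"yaw":[0,0,0,0,0,0,0,0,0,0,0,0,0,0]}'; python3 goal.py .5033 .1524 .13 -15.76;  python3 cap.py 8 wrist
```

```text
time_s: 11.43
position: [0.535, -0.1463, 0.1317]
tcp_rot: [[-0.002, 0.473, -0.881], [0.001, -0.881, -0.473], [-1.0, -0.002, 0.001]]
force: [0.4, -0.9, -5.0]
opening: 0.219
pos [ 0.535  -0.1463  0.1317] heading 28.21 yaw needed 43.97 dp now-axes [   2.  -278.2 -113.3] force [ 0.45 -0.86 -4.96] t 11.4333 tilt [-0.0018  0.0009]
[ 0.5351 -0.1464  0.1317] [[-0.0016, 0.4727, -0.8812], [0.0008, -0.8812, -0.4727], [-1.0, -0.0015, 0.001]] [-0.24  0.41 -5.22] 11.4833
```

View pics/wrist8.png

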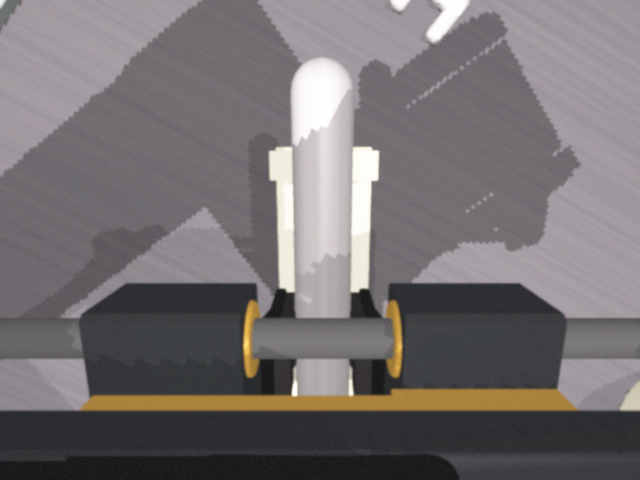

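The pin is held without droop (5.0 N, nose still at row 59). Carrying it over to the jig.

```bash
python3 -m inch '{"dp":[[0,-10,-4],[0,-20,-8],[0,-28,-11.5],[0,-30,-12.2],[0,-30,-12.2],[0,-30,-12.2],[0,-30,-12.2],[0,-30,-12.2],[0,-28,-11.5],[0,-22,-9],[0,-14,-6],[0,-6.2,-2.3]],"yaw":[0,0,0,0,0,0,0,0,0,0,0,0]}'; python3 -m inch '{"dp":[[0,0,0],[0,0,0],[0,0,0],[0,0,0],[0,0,0],[0,0,0],[0,0,0],[0,0,0],[0,0,0],[0,0,0],[0,0,0],[0,0,0],[0,0,0],[0,0,0]],"yaw":[3,5,6,6,6,6,6,4,1.97,0,0,0,0,0]}'; python3 goal.py .5031 .1525 .0475 -15.76
```

```text
time_s: 12.48
position: [0.5026, 0.155, 0.1323]
tcp_rot: [[-0.001, 0.475, -0.88], [0.001, -0.88, -0.475], [-1.0, -0.001, 0.0]]
force: [-0.5, 0.2, -5.0]
opening: 0.223
time_s: 13.65
position: [0.5039, 0.152, 0.1325]
tcp_rot: [[-0.0, -0.271, -0.962], [-0.0, -0.962, 0.271], [-1.0, 0.0, 0.0]]
force: [0.6, -0.5, -5.1]
opening: 0.222
pos [0.5039 0.152  0.1325] heading -15.75 yaw needed 0.01 dp now-axes [85.  -0.2  0.9] force [ 0.57 -0.52 -5.07] t 13.65 tilt [-0.     -0.0001]
```

```bash
python3 -m inch '{"dp":[[4,0,0.9],[8,0,0],[12,0,0],[12,0,0],[12,0,0],[10,0,0],[8,0,0],[5,0,0],[2,0,0],[0,0,0],[0,0,0],[0,0,0],[0,0,0],[0,0,0]],"yaw":[0,0,0,0,0,0,0,0,0,0,0,0,0,0]}'; python3 goal.py .5031 .1525 .0475 -15.76; python3 cap.py 9 wrist scene side
python3 - <<'E'
import pickle
from h import *
d=pickle.load(open("v9.pkl","rb"))
crop(d["scene"],330,170,430,300,4,"pics/s9c.png");crop(d["side"],210,230,330,350,5,"pics/d9c.png")
E
```

```text
time_s: 14.82
position: [0.5034, 0.1524, 0.0601]
tcp_rot: [[0.001, -0.272, -0.962], [0.0, -0.962, 0.272], [-1.0, -0.0, -0.001]]
force: [0.2, 0.3, -6.0]
opening: 0.217
pos [0.5034 0.1524 0.0601] heading -15.76 yaw needed 0.0 dp now-axes [12.6 -0.   0.3] force [ 0.22  0.31 -5.99] t 14.8167 tilt [0.0011 0.0001]
[0.5032 0.1524 0.0598] [[0.0005, -0.2715, -0.9624], [0.0, -0.9624, 0.2715], [-1.0, -0.0002, -0.0005]] [-0.13 -0.82 -6.01] 14.9667
```

View pics/wrist9.png

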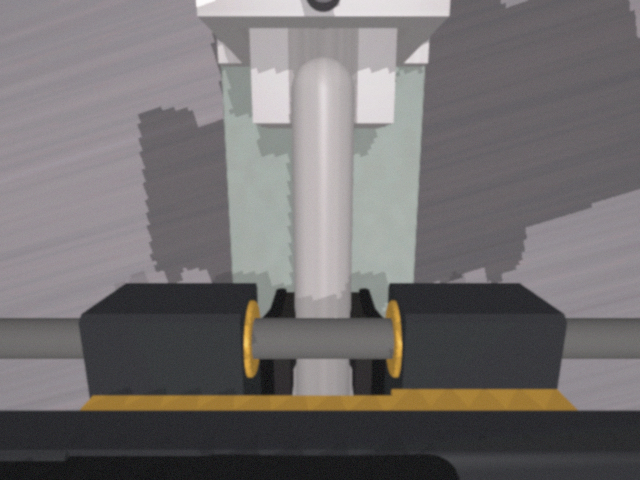

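View pics/d9c.png

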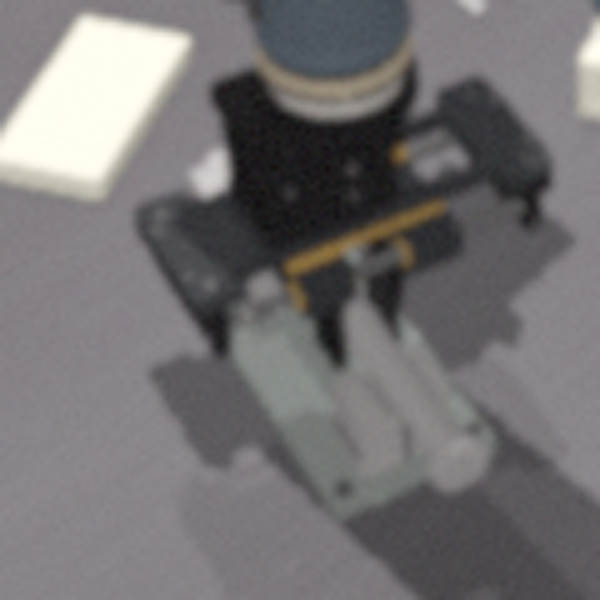

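The nose (centre about 323) is centred on the rear block (251–395), in front of the stirrup. Lowering gently.

```bash
python3 -m inch '{"dp":[[2,0,0],[2,0,0],[2,0,0],[2,0,0],[1,0,0],[0.5,0,0],[0,0,0],[0,0,0],[0,0,0],[0,0,0]],"yaw":[0,0,0,0,0,0,0,0,0,0]}'; python3 goal.py .5031 .1525 .0475 -15.76;  python3 -m inch '{"dp":[[0.5,0,0],[0.5,0,0],[0.5,0,0],[0.5,0,0],[0,0,0],[0,0,0],[0,0,0],[0,0,0]],"yaw":[0,0,0,0,0,0,0,0]}'
```

```text
time_s: 15.8
position: [0.5031, 0.1524, 0.0501]
tcp_rot: [[0.0, -0.272, -0.962], [0.0, -0.962, 0.272], [-1.0, -0.0, -0.0]]
force: [0.1, -0.6, -5.0]
opening: 0.218
pos [0.5031 0.1524 0.0501] heading -15.76 yaw needed 0.0 dp now-axes [ 2.6 -0.1  0.1] force [ 0.1  -0.65 -5.02] t 15.8 tilt [0.0002 0.    ]
time_s: 16.47
position: [0.5031, 0.1524, 0.0481]
tcp_rot: [[0.0, -0.272, -0.962], [0.0, -0.962, 0.272], [-1.0, -0.0, -0.0]]
force: [0.6, -0.6, -5.6]
opening: 0.221
```

```bash
for i in 1 2 3; do python3 -m inch '{"dp":[[0.3,0,0],[0.3,0,0],[0,0,0],[0,0,0],[0,0,0]],"yaw":[0,0,0,0,0]}' | egrep 'pos|force'; done
```

```text
position: [0.5032, 0.1524, 0.0476]
force: [0.1, -0.3, -3.3]
position: [0.5032, 0.1524, 0.0475]
force: [-0.6, 0.6, 5.0]
position: [0.5032, 0.1524, 0.0474]
force: [-1.1, -0.0, 10.8]
```

Both V's are carrying the pin: it took up its weight at TCP z 47.6 mm. I'll back off slightly and release.

```bash
python3 -m inch '{"dp":[[-0.5,0,0],[0,0,0],[0,0,0],[0,0,0]],"yaw":[0,0,0,0]}' | egrep 'pos|force'; python3 -m inch '{"dp":[[0,0,0],[0,0,0],[0,0,0],[0,0,0],[0,0,0],[0,0,0],[0,0,0],[0,0,0]],"yaw":[0,0,0,0,0,0,0,0]}' 60| egrep 'pos|force|open'; python3 cap.py 10 wrist
```

```text
position: [0.5032, 0.1524, 0.0474]
force: [-1.7, -0.5, 7.5]
position: [0.503, 0.1524, 0.0467]
force: [0.2, 0.1, -0.5]
opening: 0.667
[0.503  0.1524 0.0467] [[-0.0001, -0.2716, -0.9624], [-0.0, -0.9624, 0.2716], [-1.0, 0.0, 0.0001]] [-0.16  0.55  0.99] 18.7667
```

View pics/wrist10.png

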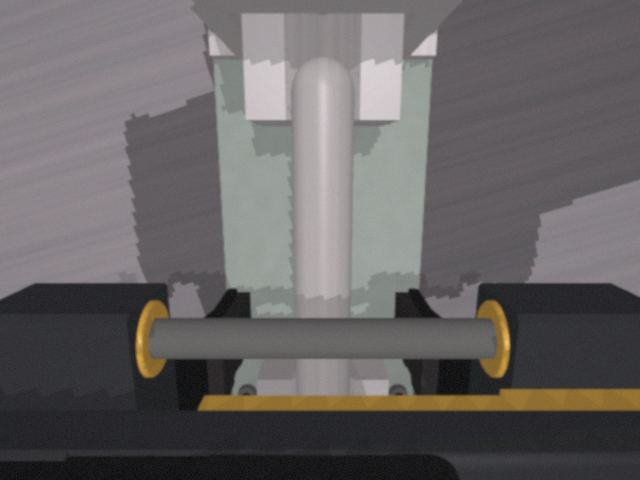

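The pin is laid straight in both V's, its nose clear of the stirrup. Now I'll rise, shut the fingers, go behind the head and push it axially.

```bash
python3 -m inch '{"dp":[[-5,0,0],[-15,0,0],[-15,0,0],[-15,0,0],[-15,0,0],[-15,0,0],[0,0,10],[0,0,20],[0,0,25],[0,0,25],[0,0,25],[0,0,20],[0,0,14],[0,0,0],[0,0,0],[0,0,0],[0,0,0],[0,0,0]],"yaw":[0,0,0,0,0,0,0,0,0,0,0,0,0,0,0,0,0,0]}' 60;  python3 -m inch '{"dp":[[0,0,0],[0,0,0],[0,0,0],[0,0,0],[0,0,0],[0,0,0],[0,0,0],[0,0,0],[0,0,0],[0,0,0],[0,0,0],[0,0,0]],"yaw":[0,0,0,0,0,0,0,0,0,0,0,0]}' 0| egrep 'pos|force|open';python3 goal.py .3691 .1903 .05 -15.76;python3 cap.py 11 wrist scene side
python3 - <<'E'
import pickle
from h import *
d=pickle.load(open("v11.pkl","rb"))
crop(d["scene"],310,170,430,300,4,"pics/s11c.png");crop(d["side"],210,230,370,350,5,"pics/d11c.png")
E
```

```text
time_s: 20.27
position: [0.3708, 0.19, 0.1268]
tcp_rot: [[0.002, -0.272, -0.962], [0.0, -0.962, 0.272], [-1.0, -0.001, -0.001]]
force: [-0.3, -0.0, 0.7]
opening: 0.686
position: [0.3693, 0.1901, 0.1268]
force: [0.4, 0.3, 0.1]
opening: 0.01
pos [0.3693 0.1901 0.1268] heading -15.75 yaw needed 0.01 dp now-axes [76.8 -0.1  0.2] force [0.36 0.26 0.08] t 21.2667 tilt [0. 0.]
[0.3693 0.1901 0.1268] [[0.0, -0.2716, -0.9624], [0.0, -0.9624, 0.2716], [-1.0, -0.0, -0.0]] [-0.28  0.7   0.72] 21.4167
```

View pics/wrist11.png

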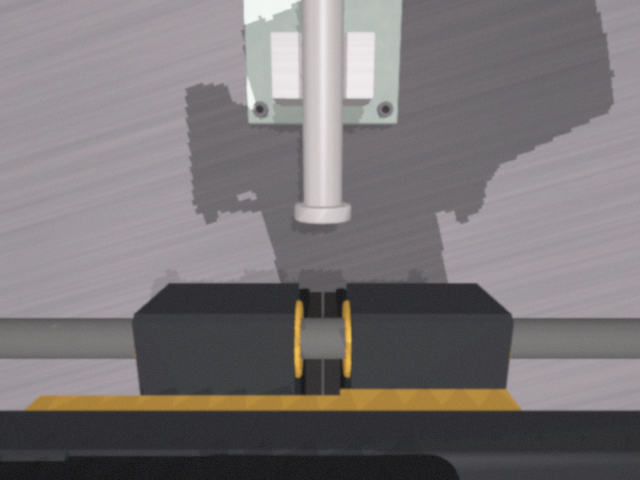

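View pics/d11c.png

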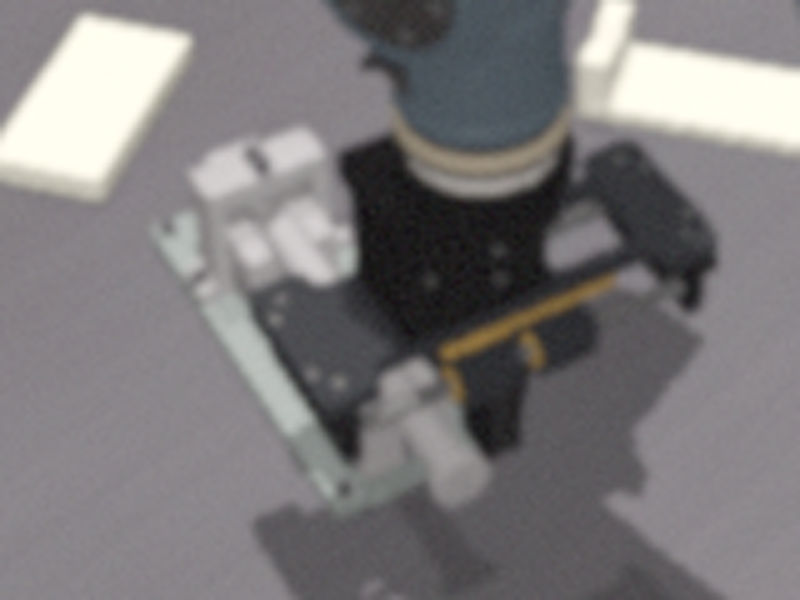

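```bash
python3 - <<'E'
import pickle
from h import *
d=pickle.load(open("v11.pkl","rb"));c=d["side"]
u=np.array([np.cos(np.radians(-15.76)),np.sin(np.radians(-15.76))]);o=np.array([.5423,.1414])
def W(x,y,z): p=o+x*u+y*np.array([-u[1],u[0]]);return np.append(p,z)
for n,p in(("head",W(-.15,0,.055)),("tip",np.array([.3693,.1901,.116])),("stirrup",W(.072,0,.09))):
    q=proj(c,p);print(n,q.round(1),((q-[210,230])*5).round(0))
w=d["wrist"]
h=onz(w,323,221.5,.07);v=h[:2]-o;print("head rim top jig",v@u,u[0]*v[1]-u[1]*v[0])
E
diff -q pics/side9.png pics/side11.png
```

```text
head [302. 326.] [460. 480.]
tip [307.7 317.3] [489. 437.]
stirrup [260.5 260.5] [253. 153.]
head rim top jig -0.14933453442492461 8.820486189868582e-05
Files pics/side9.png and pics/side11.png differ
```

View pics/side11.png

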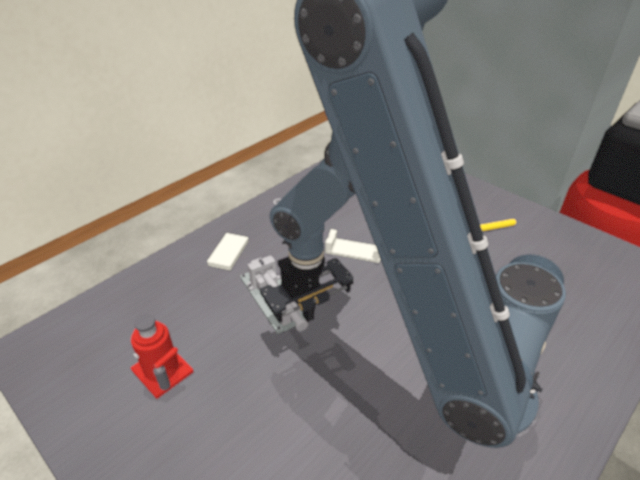

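View pics/s11c.png

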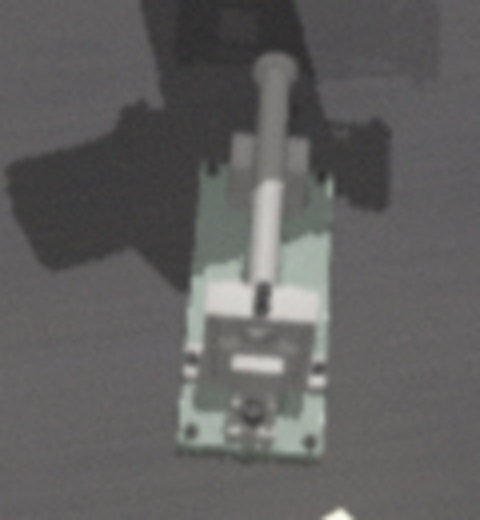

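The measured head face is at jig x = -0.149, y = 0.0 (so the nose is at +0.054), and the shut fingers are clear behind it. Lowering to push height.

```bash
python3 -m inch '{"dp":[[8,0,0],[15,0,0],[18,0,0],[18,0,0],[10,0,0],[6,0,0],[1.8,0,0],[0,0,0],[0,0,0],[0,0,0],[0,0,0],[0,0,0],[0,0,0]],"yaw":[0,0,0,0,0,0,0,0,0,0,0,0,0]}' ;python3 goal.py .3891 .1847 .05 -15.76;  python3 cap.py 12 wrist side
```

```text
time_s: 22.5
position: [0.3695, 0.1902, 0.0504]
tcp_rot: [[0.001, -0.272, -0.962], [0.0, -0.962, 0.272], [-1.0, -0.0, -0.001]]
force: [-0.2, -0.6, 0.3]
opening: 0.005
pos [0.3695 0.1902 0.0504] heading -15.76 yaw needed 0.0 dp now-axes [  0.4  -0.  -20.3] force [-0.2  -0.6   0.28] t 22.5 tilt [0.001  0.0002]
[0.3694 0.1902 0.0502] [[0.0006, -0.2715, -0.9624], [0.0001, -0.9624, 0.2715], [-1.0, -0.0003, -0.0006]] [-0.73 -0.78  1.2 ] 22.6
```

View pics/wrist12.png

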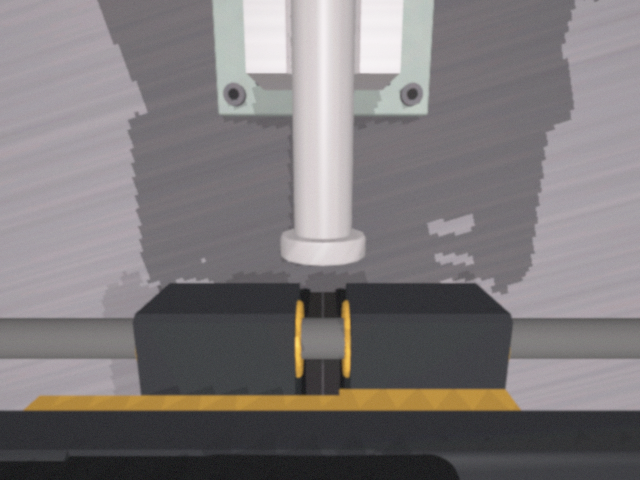

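```bash
cat > f.py <<'E'
from rig import bot
import numpy as np
s=bot.read_state();u=np.array([.9624,-.2716]);w=s["position"][:2]-[.5423,.1414]
print("jigx",(1e3*w@u).round(2),"y",(1e3*(u[0]*w[1]-u[1]*w[0])).round(2),"z",s["position"][2].round(4),"Fx",(-s["force"][:2]@u).round(2),"Fy",(s["force"][1]*u[0]-s["force"][0]*u[1]).round(2),"Fz",s["force"][2].round(2),"t",s["time_s"].__round__(2))
E
python3 -m inch '{"dp":[[0,0,-3],[0,0,-4],[0,0,-4],[0,0,-3],[0,0,-2],[0,0,-1],[0,0,-1],[0,0,0],[0,0,0]],"yaw":[0,0,0,0,0,0,0,0,0]}'>/dev/null; python3 f.py
for i in 1 2 3 4 5 6; do python3 -m inch '{"dp":[[0,0,-1],[0,0,-1]],"yaw":[0,0]}'>/dev/null; python3 f.py; done
```

```text
jigx -161.89 y -0.16 z 0.0499 Fx 0.79 Fy -0.48 Fz -0.08 t 23.35
jigx -161.11 y -0.48 z 0.0499 Fx 2.64 Fy 0.44 Fz 0.41 t 23.52
jigx -158.6 y -0.42 z 0.0499 Fx 3.21 Fy -0.23 Fz 1.54 t 23.68
jigx -156.14 y -0.41 z 0.0499 Fx 3.61 Fy -1.2 Fz 0.35 t 23.85
jigx -153.91 y -0.37 z 0.0499 Fx 2.38 Fy -1.57 Fz -0.41 t 24.02
jigx -151.78 y -0.28 z 0.0499 Fx 2.4 Fy -1.49 Fz -0.41 t 24.18
jigx -149.71 y -0.19 z 0.0499 Fx 2.94 Fy -1.23 Fz 0.07 t 24.35
```

Contact made, with drag of about 2.5–3 N. Continuing under the plunger.

```bash
python3 -m inch '{"dp":[[0,0,-1],[0,0,-1],[0,0,-1],[0,0,-1],[0,0,-1]],"yaw":[0,0,0,0,0]}'>/dev/null; python3 f.py
python3 -m inch '{"dp":[[0,0,-1],[0,0,-1],[0,0,-1],[0,0,-1],[0,0,-1]],"yaw":[0,0,0,0,0]}'>/dev/null; python3 f.py
python3 -m inch '{"dp":[[0,0,-1],[0,0,-1],[0,0,-1],[0,0,-1],[0,0,-1]],"yaw":[0,0,0,0,0]}'>/dev/null; python3 f.py
python3 -m inch '{"dp":[[0,0,-1],[0,0,-1],[0,0,-1],[0,0,-1],[0,0,-1]],"yaw":[0,0,0,0,0]}'>/dev/null; python3 f.py
python3 cap.py 13 wrist scene side
```

```text
jigx -145.52 y -0.24 z 0.0499 Fx 4.43 Fy 1.54 Fz 1.15 t 24.77
jigx -144.13 y -0.7 z 0.0498 Fx 10.0 Fy 4.08 Fz 3.42 t 25.18
jigx -137.94 y -0.63 z 0.0498 Fx 7.67 Fy 2.02 Fz 1.59 t 25.6
jigx -132.73 y -0.62 z 0.0498 Fx 7.54 Fy 1.3 Fz 1.55 t 26.02
[0.4151 0.1767 0.0498] [[-0.0044, -0.2715, -0.9624], [-0.0002, -0.9624, 0.2715], [-1.0, 0.0014, 0.0042]] [-5.27  0.81  1.74] 26.1667
```

View pics/wrist13.png

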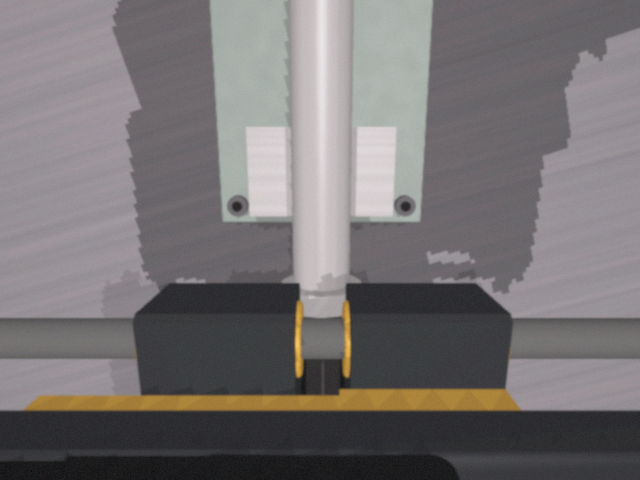

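The pin is under the plunger with a steady drag of about 7.5 N, nose at about +0.083 by dead reckoning. On towards the stop, slower near the end.

```bash
python3 -m inch '{"dp":[[0,0,-1],[0,0,-1],[0,0,-1],[0,0,-1],[0,0,-1]],"yaw":[0,0,0,0,0]}'>/dev/null; python3 f.py
python3 -m inch '{"dp":[[0,0,-1],[0,0,-1],[0,0,-1],[0,0,-1]],"yaw":[0,0,0,0]}'>/dev/null; python3 f.py
python3 -m inch '{"dp":[[0,0,-0.5],[0,0,-0.5],[0,0,-0.5],[0,0,-0.5]],"yaw":[0,0,0,0]}'>/dev/null; python3 f.py
```

```text
jigx -127.76 y -0.58 z 0.0498 Fx 7.84 Fy 1.78 Fz 2.23 t 26.58
jigx -123.83 y -0.6 z 0.0498 Fx 8.17 Fy 1.62 Fz 2.83 t 26.92
jigx -121.76 y -0.59 z 0.0498 Fx 6.98 Fy 0.38 Fz 2.4 t 27.25
```

```bash
python3 -m inch '{"dp":[[0,0,-0.4],[0,0,-0.4],[0,0,-0.4],[0,0,-0.4]],"yaw":[0,0,0,0]}'>/dev/null; python3 f.py
python3 -m inch '{"dp":[[0,0,-0.4],[0,0,-0.4],[0,0,-0.4]],"yaw":[0,0,0]}'>/dev/null; python3 f.py
python3 -m inch '{"dp":[[0,0,-0.3],[0,0,-0.3],[0,0,-0.3]],"yaw":[0,0,0]}'>/dev/null; python3 f.py
```

```text
jigx -120.26 y -0.59 z 0.0498 Fx 6.77 Fy 2.07 Fz 2.23 t 27.58
jigx -119.09 y -0.6 z 0.0498 Fx 8.4 Fy 1.73 Fz 2.95 t 27.83
jigx -118.24 y -0.61 z 0.0498 Fx 6.87 Fy 1.84 Fz 2.84 t 28.08
```

```bash
python3 -m inch '{"dp":[[0,0,-0.2],[0,0,-0.2],[0,0,-0.2]],"yaw":[0,0,0]}'>/dev/null; python3 f.py
python3 -m inch '{"dp":[[0,0,-0.2],[0,0,-0.2],[0,0,-0.2]],"yaw":[0,0,0]}'>/dev/null; python3 f.py
python3 -m inch '{"dp":[[0,0,-0.2],[0,0,-0.2],[0,0,-0.2]],"yaw":[0,0,0]}'>/dev/null; python3 f.py
python3 -m inch '{"dp":[[0,0,-0.2],[0,0,-0.2]],"yaw":[0,0]}'>/dev/null; python3 f.py
```

```text
jigx -117.66 y -0.61 z 0.0498 Fx 7.57 Fy 0.98 Fz 2.48 t 28.33
jigx -117.07 y -0.6 z 0.0498 Fx 8.49 Fy 0.86 Fz 3.19 t 28.58
jigx -116.51 y -0.61 z 0.0498 Fx 7.55 Fy 1.73 Fz 2.52 t 28.83
jigx -116.08 y -0.6 z 0.0498 Fx 7.96 Fy 1.77 Fz 2.53 t 29.0
```

```bash
python3 -m inch '{"dp":[[0,0,-0.2],[0,0,-0.2]],"yaw":[0,0]}'>/dev/null; python3 f.py
python3 -m inch '{"dp":[[0,0,-0.2],[0,0,-0.2]],"yaw":[0,0]}'>/dev/null; python3 f.py
python3 -m inch '{"dp":[[0,0,-0.2],[0,0,-0.2]],"yaw":[0,0]}'>/dev/null; python3 f.py
```

```text
jigx -115.74 y -0.61 z 0.0497 Fx 7.79 Fy 1.38 Fz 2.29 t 29.17
jigx -115.32 y -0.6 z 0.0498 Fx 8.69 Fy 2.05 Fz 2.25 t 29.33
jigx -114.87 y -0.59 z 0.0498 Fx 8.01 Fy 1.65 Fz 3.34 t 29.5
```

```bash
python3 -m inch '{"dp":[[0,0,-0.2],[0,0,-0.2]],"yaw":[0,0]}'>/dev/null; python3 f.py
python3 -m inch '{"dp":[[0,0,-0.2],[0,0,-0.2]],"yaw":[0,0]}'>/dev/null; python3 f.py
```

```text
jigx -114.55 y -0.61 z 0.0498 Fx 8.36 Fy 0.95 Fz 2.63 t 29.67
jigx -114.52 y -0.62 z 0.0498 Fx 9.11 Fy 2.1 Fz 2.82 t 29.83
```

```bash
python3 cap.py 14 scene side wrist; python3 f.py
python3 - <<'E'
import pickle
from h import *
d=pickle.load(open("v14.pkl","rb"))
crop(d["scene"],340,190,420,300,5,"pics/s14c.png");crop(d["side"],220,230,340,340,5,"pics/d14c.png")
E
```

```text
[0.432  0.1719 0.0498] [[-0.007, -0.2718, -0.9623], [0.0002, -0.9623, 0.2718], [-1.0, 0.0017, 0.0067]] [-7.77  4.68  2.41] 29.9833
jigx -114.48 y -0.62 z 0.0498 Fx 8.75 Fy 2.4 Fz 2.41 t 29.98
```

View pics/s14c.png

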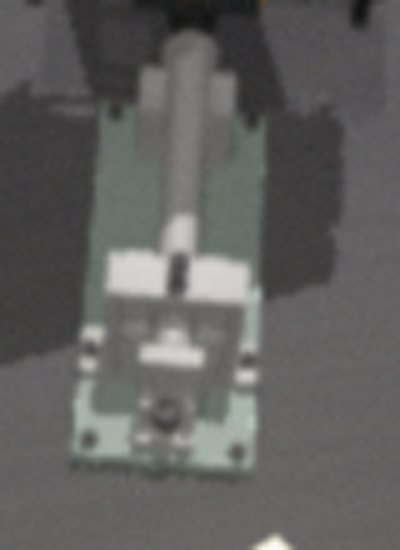

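View pics/wrist14.png

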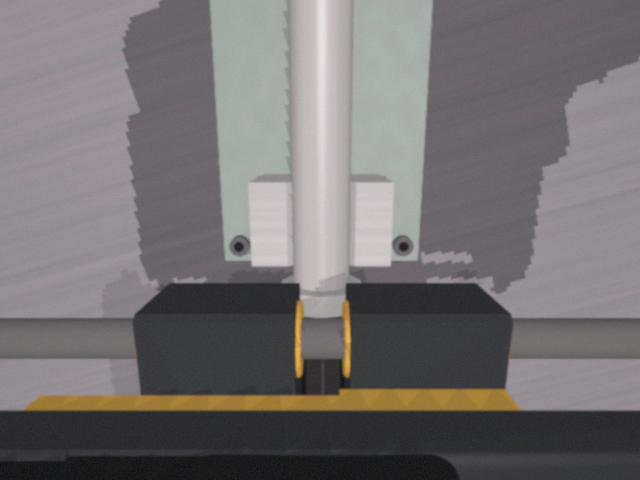

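The tool stopped advancing at -114.5, so the nose has met the stop. Now I'll build up the force towards about 13.5 N (7.8 N drag plus 5–6 N on the stop).

```bash
python3 -m inch '{"dp":[[0,0,-0.3],[0,0,-0.3],[0,0,0]],"yaw":[0,0,0]}'>/dev/null; python3 f.py
python3 -m inch '{"dp":[[0,0,-0.3],[0,0,0]],"yaw":[0,0]}'>/dev/null; python3 f.py
python3 -m inch '{"dp":[[0,0,-0.3],[0,0,0]],"yaw":[0,0]}'>/dev/null; python3 f.py
```

```text
jigx -114.41 y -0.65 z 0.0498 Fx 9.38 Fy 1.87 Fz 3.78 t 30.23
jigx -114.4 y -0.64 z 0.0498 Fx 9.97 Fy 3.6 Fz 3.72 t 30.4
jigx -114.38 y -0.65 z 0.0498 Fx 10.31 Fy 3.39 Fz 4.43 t 30.57
```

```bash
python3 -m inch '{"dp":[[0,0,-0.3],[0,0,-0.3],[0,0,0]],"yaw":[0,0,0]}'>/dev/null; python3 f.py
python3 -m inch '{"dp":[[0,0,-0.3],[0,0,-0.3],[0,0,0]],"yaw":[0,0,0]}'>/dev/null; python3 f.py;python3 -m inch '{"dp":[[0,0,0],[0,0,0]],"yaw":[0,0]}'>/dev/null; python3 f.py
```

```text
jigx -114.36 y -0.7 z 0.0498 Fx 12.2 Fy 5.17 Fz 5.52 t 30.82
jigx -114.34 y -0.74 z 0.0497 Fx 13.09 Fy 4.78 Fz 5.61 t 31.07
jigx -114.33 y -0.75 z 0.0497 Fx 11.98 Fy 3.94 Fz 4.89 t 31.23
```

```bash
python3 -m inch '{"dp":[[0,0,-0.3],[0,0,-0.3],[0,0,0]],"yaw":[0,0,0]}'>/dev/null; python3 f.py
python3 -m inch '{"dp":[[0,0,-0.3],[0,0,0],[0,0,0]],"yaw":[0,0,0]}'>/dev/null; python3 f.py;python3 -m inch '{"dp":[[0,0,0],[0,0,0]],"yaw":[0,0]}'>/dev/null; python3 f.py; python3 -m inch '{"dp":[[0,0,0],[0,0,0]],"yaw":[0,0]}'>/dev/null; python3 f.py
```

```text
jigx -114.28 y -0.81 z 0.0497 Fx 13.58 Fy 5.13 Fz 6.65 t 31.48
jigx -114.25 y -0.87 z 0.0497 Fx 13.16 Fy 5.32 Fz 7.22 t 31.73
jigx -114.26 y -0.87 z 0.0497 Fx 13.76 Fy 5.42 Fz 7.0 t 31.9
jigx -114.25 y -0.86 z 0.0497 Fx 13.4 Fy 5.96 Fz 6.38 t 32.07
```

```bash
python3 -m inch '{"dp":[[0,0,-0.3],[0,0,-0.3],[0,0,0],[0,0,0]],"yaw":[0,0,0,0]}'>/dev/null; python3 f.py
python3 -m inch '{"dp":[[0,0,0],[0,0,0]],"yaw":[0,0]}'>/dev/null; python3 f.py; python3 -m inch '{"dp":[[0,0,0],[0,0,0]],"yaw":[0,0]}'>/dev/null; python3 f.py
```

```text
jigx -114.25 y -0.91 z 0.0497 Fx 14.64 Fy 5.44 Fz 5.66 t 32.4
jigx -114.25 y -0.92 z 0.0497 Fx 14.95 Fy 6.48 Fz 7.45 t 32.57
jigx -114.23 y -0.94 z 0.0497 Fx 15.16 Fy 6.25 Fz 7.07 t 32.73
```

About 15 N total, so about 7 N on the stop, held for 0.6 s with no creep. Backing off gently and checking.

```bash
python3 -m inch '{"dp":[[0,0,1],[0,0,1],[0,0,1],[0,0,1],[0,0,1],[0,0,1],[0,0,2],[0,0,3],[0,0,5],[0,0,8],[0,0,12],[0,0,12],[0,0,8],[0,0,0],[0,0,0]],"yaw":[0,0,0,0,0,0,0,0,0,0,0,0,0,0,0]}'>/dev/null; python3 f.py
python3 -m inch '{"dp":[[-10,0,0],[-20,0,0],[-30,0,0],[-30,0,0],[-30,0,0],[-30,0,0],[-30,0,0],[-20,0,0],[0,0,0],[0,0,0],[0,0,0],[0,0,0]],"yaw":[0,0,0,0,0,0,0,0,0,0,0,0]}'; python3 cap.py 15 wrist scene side
python3 - <<'E'
import pickle
from h import *
d=pickle.load(open("v15.pkl","rb"))
crop(d["scene"],340,190,420,300,5,"pics/s15c.png")
E
```

```text
jigx -163.68 y -0.0 z 0.05 Fx 0.46 Fy -1.13 Fz 0.62 t 33.98
time_s: 34.98
position: [0.3845, 0.1853, 0.2486]
tcp_rot: [[-0.003, -0.272, -0.962], [-0.001, -0.962, 0.272], [-1.0, 0.001, 0.003]]
force: [-0.5, -0.6, -0.1]
opening: 0.006
[0.3848 0.1854 0.2488] [[-0.0028, -0.2716, -0.9624], [-0.0006, -0.9624, 0.2716], [-1.0, 0.0013, 0.0026]] [-0.22 -0.32 -0.12] 35.1333
```

View pics/wrist15.png

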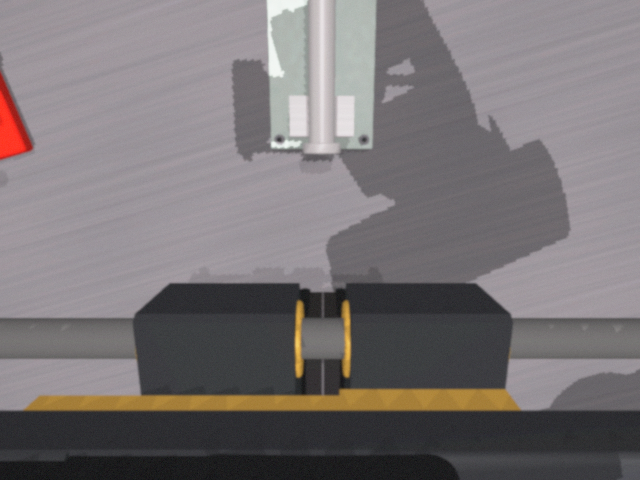

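View pics/s15c.png

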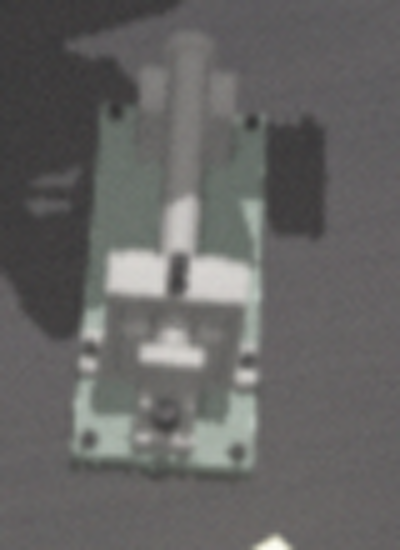

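The pin stayed put, head over the jig's front edge. I'll check the nose against the stop from above.

```bash
python3 -m inch '{"dp":[[0,0,-15],[0,0,-30],[0,0,-30],[0,0,-30],[0,0,-30],[0,0,-30],[0,0,-15],[0,0,-8],[0,0,0],[0,0,0],[0,0,0],[0,0,0],[0,0,0]],"yaw":[0,0,0,0,0,0,0,0,0,0,0,0,0]}'>/dev/null; python3 cap.py 16 wrist
python3 - <<'E'
import pickle
from h import *
b=pickle.load(open("v16.pkl","rb"))["wrist"];a=pickle.load(open("v15.pkl","rb"))["wrist"]
crop(b,260,60,390,160,6,"pics/w16c.png");crop(a,250,80,390,170,5,"pics/w15c.png")
E
```

```text
[0.5656 0.1349 0.2502] [[-0.0001, -0.2708, -0.9626], [0.0, -0.9626, 0.2708], [-1.0, -0.0, 0.0001]] [-0.86  0.47 -1.08] 36.2667
```

View pics/w16c.png

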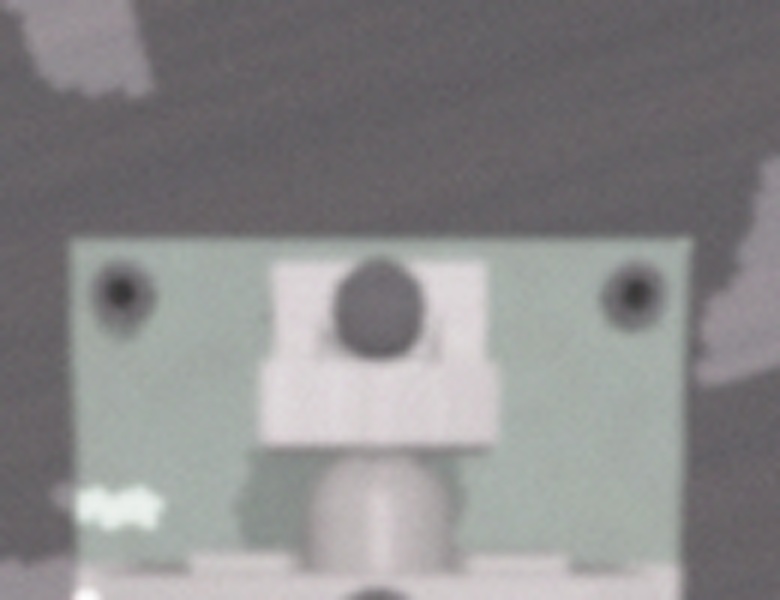

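View pics/w15c.png

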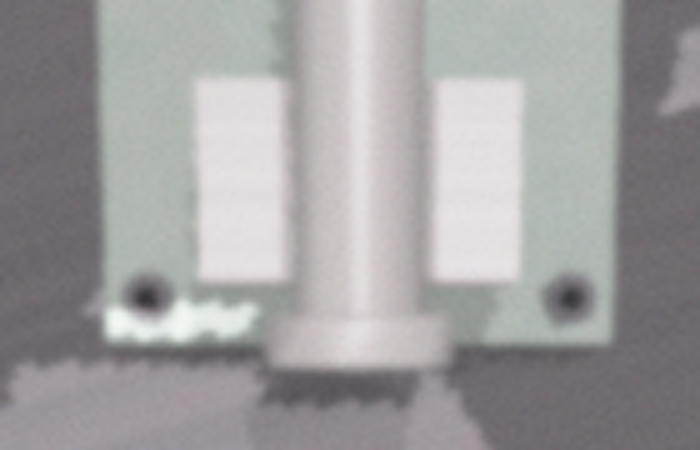

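Run:
```python
import pickle
from h import *
b=pickle.load(open("v16.pkl","rb"))["wrist"];a=pickle.load(open("v15.pkl","rb"))["wrist"];v5=pickle.load(open("v5.pkl","rb"))["wrist"]
u=np.array([np.cos(np.radians(-15.76)),np.sin(np.radians(-15.76))]);o=np.array([.5423,.1414])
def J(p): w=p[:2]-o;return (1e3*np.array([w@u,u[0]*w[1]-u[1]*w[0]])).round(2)
print("stop edge before",J(onz(v5,331.75,138.1,.065)),"base back edge",J(onz(v5,332.6,103.5,.01)))
print("stop edge now",J(onz(b,323.3,133.9,.065)),"base back edge",J(onz(b,260+382/6,60+238/6,.01)))
print("nose tip px",J(onz(b,323.3,60+450/6,.055)))
print("head rim",J(onz(a,250+360/5,80+367/5,.070)),"front block mid",J(onz(a,250+358/5,80+280/5,.053)))
```

```text
stop edge before [99.4  -0.28] base back edge [129.49   0.14]
stop edge now [99.61 -0.12] base back edge [129.78  -0.54]
nose tip px [99.06 -0.14]
head rim [-102.83   -0.12] front block mid [-89.84   0.17]
```

Stop unmoved to within 0.1 mm relative to the plate edge. The nose is at the stop, the lateral offset is about 0.1 mm, and the robot is clear. Handing in.

```bash
python3 -c "
from rig import bot
print(bot.hand_in()); print(bot.read_state()['time_s'])"
```

```text
the job is handed in; nothing more can be done
None
the job is handed in; nothing more can be done
```

The pin is loaded in the jig and I've handed the job in at about 36 s of robot time. No verdict was reported.

**What I did:** I took the bare steel pin from the rest and laid it in both V's with its nose at about jig x = +0.054, short of the plunger. I let go of it there. With the fingers shut, I then pushed it on the head, under the plunger, until the nose met the back stop. The drag was about 7.5–8 N, and I held about 15 N in total for 0.6 s, which puts about 7 N on the stop. Then I backed off.

**Last checks from the wrist camera:**
- **Stop:** its face measured +0.0996, against +0.0994 before. Relative to the plate edge it moved less than 0.1 mm, and I saw no creep while pressing.
- **Pin:** the nose tip measured about +0.099 and the head face gave +0.100, so the nose is at the stop. Sideways offset is about 0.1 mm at both ends.
- **Robot:** it is clear above the jig, and I did not see any of the other things move.

**What is less certain:**
- **Stop force:** the 7 N is the pushing force minus the drag, not a direct reading.
- **Push:** the pusher also leaned sideways and down on the head by about 6–7 N each; the pin still lay true after I withdrew.
- **Final height and plunger lift:** I did not measure either one directly.
- **Block height:** two-view corner heights came out at 50 and 55 mm, averaging the stated 53 mm.
- **Repeated rows:** for the first six short pushes I repeated one typed row call in a shell loop, and did the same for three lowering steps. After that I typed each call out.

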